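# Make the tablet mill ready and put its spatulas to drain

### The job

Get the tablet mill ready for use: shut its catch drawer, turn the adjustment ring clockwise until the burrs touch, then back it off four clicks (four marks, 80 degrees), and stand the tablet tub in the middle of the scale's pan. Lean every washed spatula in the drain stand, blade up against the clear wall and handle end down on the base against the lip. Leave everything else where it stands.

Things in the scene. Friction and masses are not known exactly. Their poses are not given: they have to be found in the camera images.
- spatula1_grip (a point): Point on a tablet spatula's handle near its centre of mass, at mid thickness: 7 mm above the flat underside, 75 mm from the handle's end. x points along the spatula to the blade tip, z out of its upper face. One of up to three alike, 190 mm long, 90 g; absent ones are None.
- spatula1_foot (a point): Centre of the end face of the handle of spatula1, 75 mm from its grip point along -x. Same axes as its grip point.
- spatula1_tip (a point): End of the blade of spatula1, 115 mm from its grip point along x, at mid thickness of the blade (4.5 mm below the grip point along z). Same axes as its grip point.
- spatula2_grip (a point): The same point on another spatula, the same as spatula1 in every way; may be absent (None).
- spatula2_foot (a point): Centre of the end face of the handle of spatula2, 75 mm from its grip point along -x. Same axes as its grip point.
- spatula2_tip (a point): End of the blade of spatula2, 115 mm from its grip point along x, at mid thickness of the blade (4.5 mm below the grip point along z). Same axes as its grip point.
- spatula3_grip (a point): The same point on another spatula, the same as spatula1 in every way; may be absent (None).
- spatula3_foot (a point): Centre of the end face of the handle of spatula3, 75 mm from its grip point along -x. Same axes as its grip point.
- spatula3_tip (a point): End of the blade of spatula3, 115 mm from its grip point along x, at mid thickness of the blade (4.5 mm below the grip point along z). Same axes as its grip point.
- stand_base (a point): Fixed drain stand: white base 300 mm wide (y), a low lip along its inner side, a clear wall along its outer side (robot's right). Point: middle of the width, on the base's upper face 6 mm above the table. x from lip to wall, z up. Lip: inner face x = -75 mm, 16 mm above the base. Wall: inner face x = +70 mm, 174 mm above the base. A spatula leaned lip to wall slopes about 45 degrees; room for three, 80 mm apart.
- ring_center (a point): Centre of the mill's ribbed steel adjustment ring (58 mm across, from 141 to 176 mm above the table, black pointer), on its axis at half height. Under it a 96 mm flange, top 140 mm above the table, with a black mark every 20 degrees (one click each). Fixed grey mill box 150 x 120 x 60 mm, its centre 25 mm from the axis along -x. Axes are the mill's: x from drawer side to rear, z up.
- ring (a joint): Angle of the adjustment ring in rad, growing as it is backed off (anticlockwise seen from above). 0 is where the burrs touch and the ring stops dead; at most 4.2. One click is 20 degrees (0.349 rad); the clicks are marked, not felt. Turning takes about 0.15 N m and the ring stays where it is left.
- drawer (a joint): How far the mill's catch drawer is open in m: 0 is fully shut (against its stop), at most 0.07. It slides with about 1.5 N of friction.
- drawer_knob (a point): Outer end of the steel knob (18 mm across, 20 mm long) on the middle of the drawer's white front (85 mm wide, 40 mm high), 30 mm above the table. Same axes as the mill: pushing along +x shuts the drawer. With the drawer shut this end stands 30 mm out from the front face of the mill's box.
- scale_pan (a point): Middle of the top of the scale's steel pan (130 x 140 mm), 42 mm above the table. The scale is fixed; its white housing is 180 x 150 mm and shows a dark display on its -x side.
- tub_center (a point): Middle (half-way up, on the axis) of the closed white tablet tub with a grey cap, 60 mm across, 78 mm high, 220 g.
- tub: The same tub, at the centre of its underside.
- spatula1: Spatula1, at the middle of its length on its flat underside; axes as its grip point. Black handle 110 mm long, 20 wide, 14 thick; then a flat metal blade 36 mm wide, 5 thick; one common underside, on which it lies at the start.
- spatula2: Spatula2, at the middle of its length on its flat underside; axes as its grip point. Black handle 110 mm long, 20 wide, 14 thick; then a flat metal blade 36 mm wide, 5 thick; one common underside, on which it lies at the start.
- spatula3: Spatula3, at the middle of its length on its flat underside; axes as its grip point. Black handle 110 mm long, 20 wide, 14 thick; then a flat metal blade 36 mm wide, 5 thick; one common underside, on which it lies at the start.
- vial: Bystander, to be left alone: a small amber jar, 44 mm across and 55 mm high, behind the drain stand's wall. The point is at the centre of its underside.
- dish: Bystander, to be left alone: a small steel bowl, 90 mm across and 30 mm high, behind the drain stand's wall. The point is at the centre of its underside.
Mind the look-alikes: they are no part of the job. What is shaped like the tub but purple is not meant.

How it is judged:
On the way, in this order (a step that is already met when the one before it is completed fails the run):
1. the ring has been turned clockwise until the burrs touch (value of joint ring below 0.05 rad), for 0.1 s.
2. the ring has been backed off four clicks (value of joint ring between 1.266 and 1.526 rad), for 0.2 s.
At the end, for the whole second after the job is handed in: Ring 1.396 +/- 0.13 rad (four clicks) from touching; drawer within 6 mm of shut; tub upright on the pan within 30 mm of its middle; every spatula present leans blade up, handle end on the base within 12 mm of the lip, tip within 12 mm of the wall; all at rest (all of step 2 and value of joint drawer below 0.006 m and horizontal distance between tub_center and scale_pan below 0.03 m and z of tub_center in the frame of scale_pan below 0.045 m and angle between tub_center's own z axis and vertical below 0.1 rad and linear speed of each of tub, spatula1, spatula2, spatula3 below 0.03 m/s and angle between each of spatula1_grip, spatula2_grip, spatula3_grip's own x axis and vertical below 1 rad and x of spatula1_foot in the frame of stand_base between -0.078 and -0.058 m and z of each of spatula1_foot, spatula2_foot, spatula3_foot in the frame of stand_base below 0.018 m and x of spatula1_tip in the frame of stand_base between 0.058 and 0.075 m and y of spatula1_tip in the frame of stand_base between -0.15 and 0.15 m and z of each of spatula1_tip, spatula2_tip, spatula3_tip in the frame of stand_base above 0.1 m and x of spatula2_foot in the frame of stand_base between -0.078 and -0.058 m and x of spatula2_tip in the frame of stand_base between 0.058 and 0.075 m and y of spatula2_tip in the frame of stand_base between -0.15 and 0.15 m and x of spatula3_foot in the frame of stand_base between -0.078 and -0.058 m and x of spatula3_tip in the frame of stand_base between 0.058 and 0.075 m and y of spatula3_tip in the frame of stand_base between -0.15 and 0.15 m).
It fails at once if a bystander (small jar or bowl) was moved more than 40 mm (distance of any of vial, dish from where it was at the start of the episode above 0.04 m).
Of spatula1, spatula2, spatula3 only 2 to 3 are there at a start; the rules pass over those that are not, and their reading is None.
At some moment in a run one of tub, spatula1, spatula2, spatula3 may be knocked a few centimetres aside while the robot is not near it.
Once in a run the grip may slacken for a moment while it holds something.
It also fails if it takes over 210 s, if anything falls off the work surface, if the arm or the gripper's body presses on something with over 40 N, if the wrist force passes 120 N, or if a joint passes its speed limit or range.

### The arm

A 7-joint arm with a two-finger parallel gripper is mounted at the origin on the work surface. World frame = base frame: x ahead of the robot, y to its left, z up, the work surface at z = 0. Lengths are in m, angles in rad, forces in N, time in s.
With the tool pointing down it reaches from about 0.425 to 0.875 m from the base axis. Payload 4.7 kg.
Tool frame: the origin (TCP) lies midway between the tips of the shut fingers; the grasp point (between the pads) lies 19 mm behind it; z points along the fingers, y is the direction in which the jaws open and shut (so a half turn about z gives the same grasp; the last joint's range is limited). The gripper opens to 85 mm and grips with 20 to 120 N. Pads are 22 mm wide; open, the fingers measure 114 mm over their backs; the gripper's body (76 mm by 85 mm) begins 54 mm behind the grasp point. The pads swing forward as they close: fully open they stand 13 mm farther back than shut.
Start: joints at [-1.207, 0.321, -0.07, 1.45, 0.023, 1.371, -0.057], TCP at [0.223, 0.611, 0.231] pointing down, gripper open.
Joint ranges: [-2.86, 2.86], [-0.3, 2.09], [-1.38, 1.24], [0.06, 2.45], [-1.56, 4.7], [0.09, 2.05], [-2.69, 2.69]. Speed limits (rad/s): [2.57, 2.57, 3.14, 3.14, 3.14, 3.14, 3.14].

### API

Orientations are given as a rotation vector (axis times angle).
In Python, from bench import sensors, read_camera, ticket gives the robot as it stands. The module is installed in compiled form; this text tells all that it offers.
- The arm moves only by the tool move_arm, never from a script. Its argument "plan" is a list of rows, each an object of numbers: "dx", "dy", "dz": the shift along the tool's x, y, z in cm; "twist": the turn about the tool's z in degrees. A call has 1 to 12 rows; each row is the pose to reach, as a shift and turn from the pose commanded when the call began, along the tool's axes at that moment; what a row does not reach only later rows make up. A row lasts 1/12 s, in which the tool goes at most 41.7 mm and 7.16 degrees, less where a joint would pass 70% of its speed; a pose out of reach is approached as far as the arm can. A call with a gripper value outside its range is refused whole. "claw" is the gripper command: -1 is fully open, 1 is shut, values between are in proportion, set as the call begins (left out, the last holds). The fingers move at their own pace and stop on an object; the grip force is fixed at half the most. Time passes only in rows, so rows that repeat a pose let the fingers close. It gives the time, the measured TCP pose, the force and the opening at its end, in the units of the state.
- sensors.observe(): the state, without advancing time (a new reading comes with each control period).
- read_camera(name): name is "scene" or "top"; returns a dict with "image" (420x560x3 uint8, red, green, blue), "vertical_fov" (degrees; the focal length in pixels is half the picture's height over the tangent of half this angle, whatever the lens; pixels are square), "cx", "cy" (the principal point, pixels), "camera_from_world" (4x4, takes a point from world to camera coordinates). Camera axes: x right, y down, z forward; pixel columns grow to the right and rows downward; lengths in m; the calibration is good to about 2 mm. A picture is of the moment at which its call begins. There is no depth.
- ticket.hand_in(): hands the job in, once; it reports no verdict.
The state is a dict: "time_s": time; "joint_positions": joint angles; "joint_vel": joint speeds; "effort": joint torques, N m; "ee_pos": TCP position; "ee_rot": TCP orientation; "ft_force": force on the tool from outside, world axes, zero at the start; "moment": the same for the moment, N m; "width": finger opening in m.
Only numpy, scipy, OpenCV 4.12 (cv2) and the standard library are available. Lean on these libraries where they do the work, as an engineer would, in place of code of your own. Each camera call takes 0.05 s, during which the arm holds its last target. There are 200 camera calls.

## Working session

There is one attempt and no reset: what is moved stays moved. The work goes in short steps, Python scripts to look and compute and a tool call to move; the robot and the scene stay as the last step left them, time stands still between calls to the robot, and variables do not carry over. Pictures are saved under pics/ and viewed, about 12 in all and at most 16, crops included, and the job is handed in when it is done.

Besides the shell and the picture viewer there is one more tool, called after "Request:" by a JSON object that holds its "name" and its "arguments". move_arm: Moves the arm, as the interface text tells. Its arguments: {"type":"object","properties":{"plan":{"type":"array"},"claw":{"type":"number"}},"required":["plan"]}

```bash
mkdir -p pics; ls
cat > h.py <<'E'
import numpy as np, cv2
from bench import sensors, read_camera, ticket
from scipy.spatial.transform import Rotation as R
def cam(n):
    c=read_camera(n); c['f']=c['image'].shape[0]/2/np.tan(np.radians(c['vertical_fov'])/2); return c
def save(c,p,box=None,s=1):
    im=c['image'][:,:,::-1]
    if box: im=im[box[1]:box[3],box[0]:box[2]]
    cv2.imwrite(p,cv2.resize(im,None,fx=s,fy=s,interpolation=cv2.INTER_CUBIC))
def ray(c,u,v):
    T=np.linalg.inv(c['camera_from_world']); d=T[:3,:3]@np.array([(u-c['cx'])/c['f'],(v-c['cy'])/c['f'],1]); return T[:3,3],d
def onz(c,u,v,z):
    o,d=ray(c,u,v); return (o+d*(z-o[2])/d[2])
def proj(c,p):
    q=c['camera_from_world']@np.append(p,1); return q[0]/q[2]*c['f']+c['cx'], q[1]/q[2]*c['f']+c['cy']
E
python3 - <<'E'
from h import *
s=sensors.observe(); print(s)
for n in('scene','top'):
    c=cam(n); save(c,f'pics/{n}0.png',s=1.4); print(n,c['f'],c['cx'],c['cy'],np.linalg.inv(c['camera_from_world'])[:3].round(3).tolist())
print(R.from_rotvec(s['ee_rot']).as_matrix().round(3))
E
```

```text
pics
{'time_s': 0.0, 'joint_positions': array([-1.20690724,  0.32182499, -0.0700744 ,  1.45167177,  0.02264087,
        1.37082322, -0.05688866]), 'joint_vel': array([ 0.0005482 , -0.00213197,  0.00136441, -0.00072788, -0.0002323 ,
       -0.00073406,  0.00039329]), 'effort': array([ 5.04697964e-04, -4.93581927e+01, -3.82101405e-01, -3.14332259e+01,
        1.27869452e-02,  1.12931791e-02,  4.34684523e-06]), 'ee_pos': array([0.22263431, 0.61010298, 0.23022379]), 'ee_rot': array([-5.46554092e-01, -3.09348395e+00,  3.03281687e-03]), 'ft_force': array([-0.80854413,  0.32888711,  0.78278406]), 'moment': array([-0.01223657, -0.02616107, -0.0420885 ]), 'width': 0.08547194634598719}
scene 449.81729725813886 280.20439349392615 208.30161194987707 [[0.864, 0.384, -0.325, 0.873], [0.503, -0.653, 0.565, -0.615], [0.005, -0.652, -0.758, 0.96]]
top 528.3529162025438 274.304732593927 210.57358038034164 [[-0.016, -0.989, 0.15, 0.26], [-1.0, 0.018, 0.008, 0.005], [-0.011, -0.15, -0.989, 1.77]]
[[-0.939  0.343 -0.001]
 [ 0.343  0.939 -0.002]
 [-0.    -0.002 -1.   ]]
```

View pics/scene0.png

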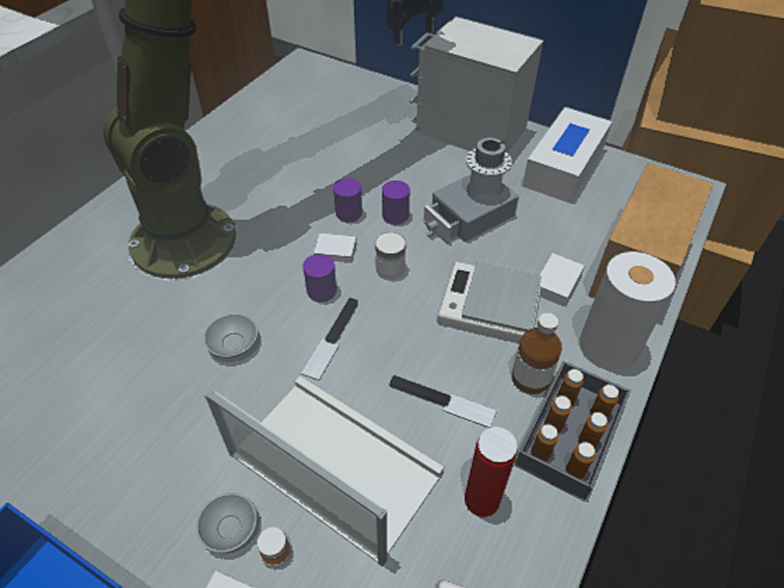

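View pics/top0.png

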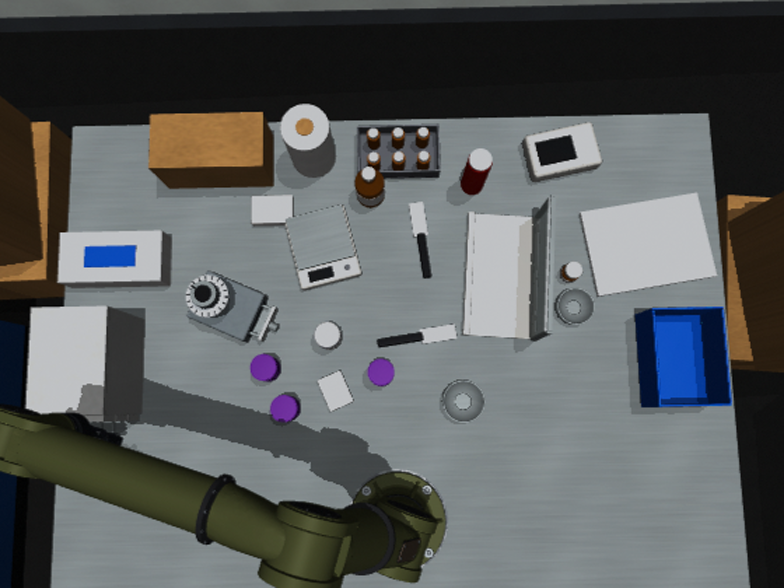

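Run:
```python
from h import *
c=cam('scene');t=cam('top')
a=cv2.resize(c['image'][90:240,210:400],None,fx=4,fy=4,interpolation=cv2.INTER_CUBIC)
b=cv2.resize(t['image'][185:255,125:255],None,fx=5,fy=5,interpolation=cv2.INTER_CUBIC)
cv2.imwrite('pics/c1.png',a[:,:,::-1]);cv2.imwrite('pics/c2.png',b[:,:,::-1])
np.savez('pics/raw0.npz',s=c['image'],t=t['image'])
k=1/1.4
P=lambda n,u,v,z:print(n,onz(t,u*k,v*k,z).round(3))
P('ring top',204,291,.176);P('tub top',327,334,.078);P('pan',322,235,.042)
P('spA tip',417,203,.003);P('spA end',426,277,.01);P('spB end',378,342,.01);P('spB tip',456,332,.003)
P('lip',470,214,.022);P('lip',466,334,.022);P('wall top',550,198,.18);P('wall top',545,336,.18);P('base',537,215,.006)
P('knob',277,325,.03)
```

```text
ring top [0.516 0.412 0.176]
tub top [0.427 0.152 0.078]
pan [0.669 0.165 0.042]
spA tip [ 0.754 -0.065  0.003]
spA end [ 0.568 -0.082  0.01 ]
spB end [0.413 0.036 0.01 ]
spB tip [ 0.434 -0.151  0.003]
lip [ 0.719 -0.192  0.022]
lip [ 0.427 -0.173  0.022]
wall top [ 0.71  -0.353  0.18 ]
wall top [ 0.404 -0.327  0.18 ]
base [ 0.717 -0.358  0.006]
knob [0.455 0.274 0.03 ]
```

View pics/c1.png

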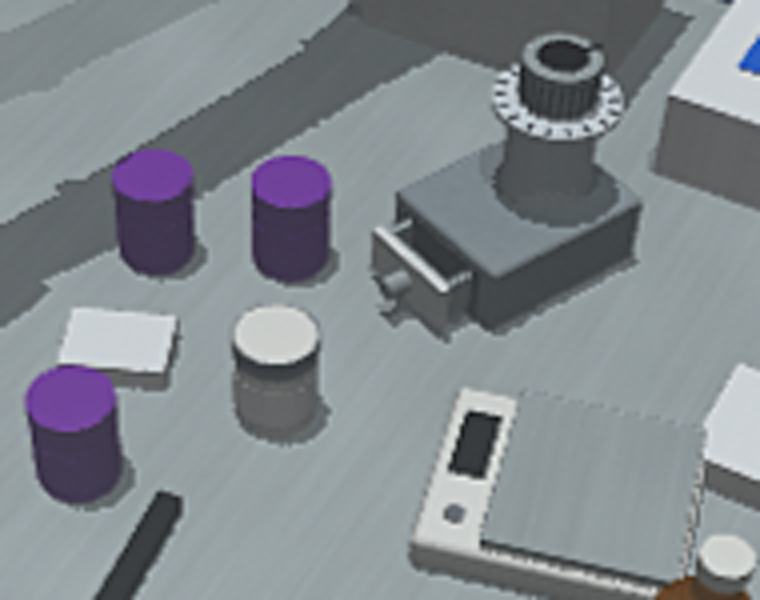

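View pics/c2.png

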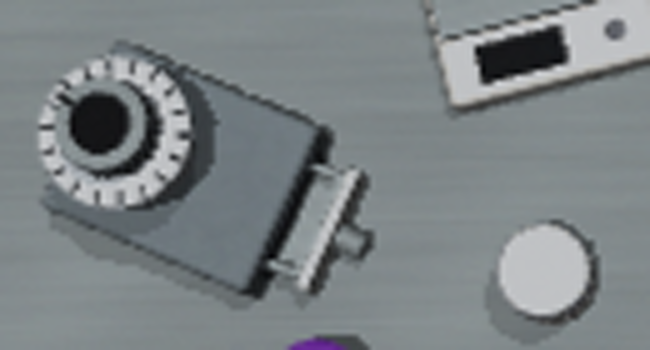

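Views: the only white, grey‑capped, tub-shaped object is at scene crop (275,370) / top crop (545,270); the three purple ones are look-alikes. Two spatulas are visible. The ring is at top crop (98,122), its pointer toward (65,97), and the drawer is slightly open. Next I refine the positions.

```bash
cat >> h.py <<'E'
def blob(mask,box):
    m=np.zeros(mask.shape,np.uint8); x0,y0,x1,y1=box; m[y0:y1,x0:x1]=mask[y0:y1,x0:x1]
    n,l,st,ce=cv2.connectedComponentsWithStats(m); i=1+np.argmax(st[1:,4]); return ce[i],st[i],(l==i)
def tri(c,p,t,q):
    o1,d1=ray(c,*p);o2,d2=ray(t,*q); d1/=np.linalg.norm(d1);d2/=np.linalg.norm(d2)
    A=np.stack([d1,-d2],1); s=np.linalg.lstsq(A,o2-o1,rcond=None)[0]; a=o1+d1*s[0];b=o2+d2*s[1]; return (a+b)/2,np.linalg.norm(a-b)
def goto(x,y,z,dyaw=0):
    s=sensors.observe(); M=R.from_rotvec(s['ee_rot']).as_matrix(); d=M.T@(np.array([x,y,z])-s['ee_pos'])*100
    print('pos',s['ee_pos'].round(4),'t',s['time_s'],'yaw(toolx)',np.degrees(np.arctan2(M[1,0],M[0,0])).round(1),'q7',s['joint_positions'][6].round(2),'shift cm',d.round(2),'w',round(s['width'],4),'F',s['ft_force'].round(1),'M',s['moment'].round(2))
E
python3 - <<'E'
from h import *
c=cam('scene');t=cam('top')
hs=cv2.cvtColor(t['image'],cv2.COLOR_RGB2HSV); g=hs[:,:,2]
ce,st,m=blob((g<45).astype(np.uint8),(135,195,155,220)); print('hole',ce,st,onz(t,*ce,.176).round(4))
hs2=cv2.cvtColor(c['image'],cv2.COLOR_RGB2HSV); ce2,st2,_=blob((hs2[:,:,2]<60).astype(np.uint8),(340,97,362,110)); print(ce2,st2)
print('tri',tri(c,ce2,t,ce))
# flange white ring
fl=((hs[:,:,2]>200)&(hs[:,:,1]<40)).astype(np.uint8); f=np.zeros_like(fl); f[192:230,130:165]=fl[192:230,130:165]
p=np.argwhere(f)[:,::-1].astype(np.float32); (fc,fr)=cv2.minEnclosingCircle(p); print('flange',fc,fr,onz(t,*fc,.140).round(4), onz(t,fc[0]+fr,fc[1],.14).round(4))
# tub cap
ce,st,m=blob(fl,(215,220,255,260)); print('tub',ce,st,onz(t,*ce,.078).round(4))
# spatula handles & blades
for nm,b in(('A',(290,140,312,205)),('B',(262,225,332,255))):
    ce,st,m=blob((g<60).astype(np.uint8),b); r=cv2.minAreaRect(np.argwhere(m)[:,::-1].astype(np.float32)); bx=cv2.boxPoints(r)
    print(nm,ce,r,'handle ctr',onz(t,*ce,.012).round(4))
    q=np.array([onz(t,*k,.014)for k in bx]); print(q.round(3).tolist())
# knob plane etc.
for n,u,v,z in(('knob',125+372/5,185+242/5,.03),('knob top edge L',125+340/5,185+232/5,.039),('frontedge1',125+330/5,185+130/5,.06),('frontedge2',125+258/5,185+296/5,.06),('dr1',125+360/5,185+170/5,.05),('dr2',125+308/5,185+292/5,.05)): print(n,onz(t,u,v,z).round(4))
box=[330,130,410,245]; save(t,'pics/stand.png',box,5)
goto(*onz(t,*fc,.140)[:2],.25)
E
```

```text
hole [144.16037736 209.24528302] [139 204  11  12 106] [0.5122 0.4165 0.176 ]
[350.48529412 103.36764706] [345 100  12   8  68]
tri (array([0.5115762, 0.4158875, 0.177132 ]), np.float64(0.00100943585491811))
flange (0.0, 0.0) 0.0 [1.2342 0.923  0.14  ] [1.2342 0.923  0.14  ]Traceback (most recent call last):
  File "<stdin>", line 11, in <module>
  File "h.py", line 18, in blob
    n,l,st,ce=cv2.connectedComponentsWithStats(m); i=1+np.argmax(st[1:,4]); return ce[i],st[i],(l==i)
                                                       ~~~~~~~~~^^^^^^^^^^
    return _wrapfunc(a, 'argmax', axis=axis, out=out, **kwds)
    return bound(*args, **kwds)
ValueError: attempt to get argmax of an empty sequence
```

Run:
```python
from h import *
t=cam('top')
hs=cv2.cvtColor(t['image'],cv2.COLOR_RGB2HSV); g=hs[:,:,2]
print('tub px',t['image'][239,234])
fl=((g>180)&(hs[:,:,1]<25)).astype(np.uint8)
ce,st,m=blob(fl,(215,220,255,260)); print('tub',ce,st,onz(t,*ce,.078).round(4))
for nm,b in(('A',(290,140,312,205)),('B',(262,225,332,255))):
    ce,st,m=blob((g<70).astype(np.uint8),b); r=cv2.minAreaRect(np.argwhere(m)[:,::-1].astype(np.float32)); bx=cv2.boxPoints(r)
    print(nm,ce,r,'handle ctr',onz(t,*ce,.012).round(4))
    print(np.array([onz(t,*k,.014)for k in bx]).round(3).tolist())
for n,u,v,z in(('knob',125+372/5,185+242/5,.03),('knob root',125+340/5,185+232/5,.03),('frontedge1',125+330/5,185+130/5,.06),('frontedge2',125+258/5,185+296/5,.06),('dr1',125+360/5,185+170/5,.05),('dr2',125+308/5,185+292/5,.05)): print(n,onz(t,u,v,z).round(4))
save(t,'pics/stand.png',[330,130,410,245],5)
goto(.512,.416,.25)
```

```text
tub px [191 193 195]
tub [233.08154506 238.63090129] [225 230  17  18 233] [0.4269 0.1531 0.078 ]
A [302.4375  182.46875] ((302.45086669921875, 182.43063354492188), (31.85598373413086, 5.930230140686035), 81.25383758544922) handle ctr [ 0.6204 -0.0774  0.012 ]
[[0.673, -0.06, 0.014], [0.676, -0.08, 0.014], [0.567, -0.094, 0.014], [0.564, -0.074, 0.014]]
B [285.27272727 242.27751196] ((285.1175842285156, 242.24456787109375), (6.55042839050293, 32.38822937011719), 81.02737426757812) handle ctr [ 0.4182 -0.0152  0.012 ]
[[0.421, 0.04, 0.014], [0.436, -0.067, 0.014], [0.415, -0.07, 0.014], [0.4, 0.037, 0.014]]
knob [0.451  0.2689 0.03  ]
knob root [0.458  0.2902 0.03  ]
frontedge1 [0.522  0.2923 0.06  ]
frontedge2 [0.4137 0.3384 0.06  ]
dr1 [0.4965 0.274  0.05  ]
dr2 [0.4167 0.3076 0.05  ]
pos [0.2228 0.6105 0.2311] t 0.35 yaw(toolx) 160.0 q7 -0.06 shift cm [-33.84  -8.36  -1.89] w 0.0856 F [-0.4 -0.6  0.7] M [-0.01  0.01  0.03]
```

View pics/stand.png

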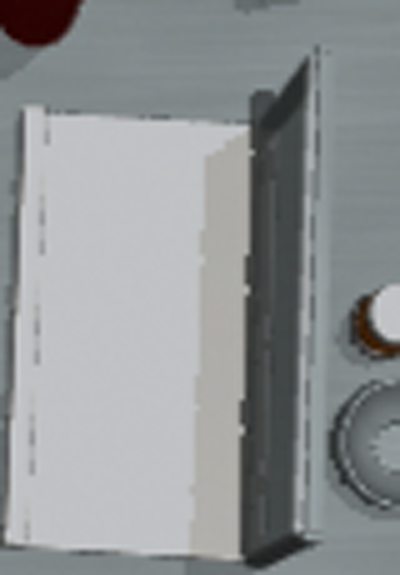

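Run:
```python
from h import *
t=cam('top')
for n,u,v,z in(('lip1',46,112,.022),('lip2',27,545,.022),('wallbase1',250,125,.006),('wallbase2',242,557,.006),('walltop1',314,48,.18),('walltop2',304,540,.18),('walltop2o',320,540,.18)): print(n,onz(t,330+u/5,130+v/5,z).round(4))
```

```text
lip1 [ 0.7202 -0.2043  0.022 ]
lip2 [ 0.4253 -0.1815  0.022 ]
wallbase1 [ 0.7125 -0.3454  0.006 ]
wallbase2 [ 0.4163 -0.3263  0.006 ]
walltop1 [ 0.7161 -0.3527  0.18  ]
walltop2 [ 0.4104 -0.3314  0.18  ]
walltop2o [ 0.4102 -0.341   0.18  ]
```

Request:
{"name": "move_arm", "arguments": {"plan": [{"dx":-8,"dy":-2,"dz":-2},{"dx":-12,"dy":-3,"dz":-2},{"dx":-16,"dy":-4,"dz":-2},{"dx":-20,"dy":-5,"dz":-2},{"dx":-24,"dy":-6,"dz":-2},{"dx":-28,"dy":-7,"dz":-2},{"dx":-31,"dy":-7.7,"dz":-2},{"dx":-33.8,"dy":-8.4,"dz":-2},{"dx":-33.8,"dy":-8.4,"dz":-2},{"dx":-33.8,"dy":-8.4,"dz":-2},{"dx":-33.8,"dy":-8.4,"dz":-2}], "claw": -1}}

```text
$.plan[0]: bad value
```

Request:
{"name": "move_arm", "arguments": {"plan": [{"dx":-4.0,"dy":-1.0,"dz":-2.0,"twist":0.0},{"dx":-8.0,"dy":-2.0,"dz":-2.0,"twist":0.0},{"dx":-12.0,"dy":-3.0,"dz":-2.0,"twist":0.0},{"dx":-16.0,"dy":-4.0,"dz":-2.0,"twist":0.0},{"dx":-20.0,"dy":-5.0,"dz":-2.0,"twist":0.0},{"dx":-24.0,"dy":-6.0,"dz":-2.0,"twist":0.0},{"dx":-28.0,"dy":-7.0,"dz":-2.0,"twist":0.0},{"dx":-31.0,"dy":-7.7,"dz":-2.0,"twist":0.0},{"dx":-33.8,"dy":-8.4,"dz":-2.0,"twist":0.0},{"dx":-33.8,"dy":-8.4,"dz":-2.0,"twist":0.0},{"dx":-33.8,"dy":-8.4,"dz":-2.0,"twist":0.0},{"dx":-33.8,"dy":-8.4,"dz":-2.0,"twist":0.0}], "claw": -1}}

```text
time_s: 1.4
ee_pos: [0.5109, 0.4166, 0.2512]
ee_rot: [-0.546, -3.093, -0.001]
ft_force: [-0.1, 0.2, 1.0]
width: 0.0855
```

Request:
{"name": "move_arm", "arguments": {"plan": [{"dx":0,"dy":0,"dz":0,"twist":-7},{"dx":0,"dy":0,"dz":0,"twist":-14},{"dx":0,"dy":0,"dz":0,"twist":-21},{"dx":0,"dy":0,"dz":0,"twist":-28},{"dx":0,"dy":0,"dz":0,"twist":-35},{"dx":0,"dy":0,"dz":0,"twist":-42},{"dx":0,"dy":0,"dz":0,"twist":-49},{"dx":0,"dy":0,"dz":0,"twist":-56},{"dx":0,"dy":0,"dz":0,"twist":-63},{"dx":0,"dy":0,"dz":0,"twist":-70},{"dx":0,"dy":0,"dz":0,"twist":-77},{"dx":0,"dy":0,"dz":0,"twist":-84}]}}

```text
time_s: 2.4
ee_pos: [0.5095, 0.418, 0.2516]
ee_rot: [-1.677, 2.656, 0.002]
ft_force: [0.1, 0.2, 0.2]
width: 0.0855
```

```bash
python3 -c "
from h import *
goto(.5118,.4162,.146)
print(sensors.observe()['joint_positions'].round(2))"
```

```text
pos [0.5095 0.418  0.2516] t 2.4 yaw(toolx) -115.5 q7 1.95 shift cm [ 0.07 -0.3  10.56] w 0.0855 F [0.1 0.2 0.2] M [ 0.01 -0.04 -0.04]
[-0.66  0.33 -0.09  1.4   0.03  1.41  1.95]
```

Request:
{"name": "move_arm", "arguments": {"plan": [{"dx":0,"dy":0,"dz":3,"twist":0},{"dx":0,"dy":0,"dz":6,"twist":0},{"dx":0,"dy":0,"dz":9,"twist":0},{"dx":0,"dy":0,"dz":10.5,"twist":0},{"dx":0,"dy":0,"dz":10.5,"twist":0},{"dx":0,"dy":0,"dz":10.5,"twist":0}]}}

```text
time_s: 2.9
ee_pos: [0.5097, 0.4172, 0.1459]
ee_rot: [1.667, -2.661, -0.001]
ft_force: [-0.9, -0.1, 1.3]
width: 0.0854
```

Request:
{"name": "move_arm", "arguments": {"plan": [{"dx":0,"dy":0,"dz":0,"twist":0},{"dx":0,"dy":0,"dz":0,"twist":0},{"dx":0,"dy":0,"dz":0,"twist":0},{"dx":0,"dy":0,"dz":0,"twist":0},{"dx":0,"dy":0,"dz":0,"twist":0},{"dx":0,"dy":0,"dz":0,"twist":0},{"dx":0,"dy":0,"dz":0,"twist":0},{"dx":0,"dy":0,"dz":0,"twist":0}], "claw": 1}}

```text
time_s: 3.57
ee_pos: [0.5133, 0.4167, 0.1494]
ee_rot: [-1.661, 2.66, 0.0]
ft_force: [1.0, -0.3, 4.8]
width: 0.0565
```

```bash
python3 -c "
from h import *
goto(.5118,.4162,.146)"
```

```text
pos [0.5133 0.4167 0.1494] t 3.5667 yaw(toolx) -116.0 q7 1.94 shift cm [0.11 0.11 0.34] w 0.0565 F [ 1.  -0.3  4.8] M [-0.26 -0.29  0.2 ]
```

Request:
{"name": "move_arm", "arguments": {"plan": [{"dx":0,"dy":0,"dz":-0.5,"twist":0},{"dx":0,"dy":0,"dz":-0.5,"twist":6},{"dx":0,"dy":0,"dz":-0.5,"twist":12},{"dx":0,"dy":0,"dz":-0.5,"twist":18},{"dx":0,"dy":0,"dz":-0.5,"twist":24},{"dx":0,"dy":0,"dz":-0.5,"twist":30},{"dx":0,"dy":0,"dz":-0.5,"twist":30},{"dx":0,"dy":0,"dz":-0.5,"twist":30}]}}

```text
time_s: 4.23
ee_pos: [0.5135, 0.4164, 0.1497]
ee_rot: [-0.915, 3.001, 0.0]
ft_force: [8.6, 4.6, -11.2]
width: 0.0562
```

```bash
python3 -c "
from h import *
goto(.5118,.4162,.146); print(sensors.observe()['effort'].round(2))
c=cam('scene');save(c,'pics/r1.png',[300,70,400,170],5)"
```

```text
pos [0.5135 0.4164 0.1497] t 4.2333 yaw(toolx) -146.1 q7 1.44 shift cm [0.16 0.08 0.36] w 0.0562 F [  8.6   4.6 -11.2] M [ 0.78 -1.89 -0.08]
[-9.800e-01 -5.885e+01 -6.900e-01 -3.128e+01 -7.800e-01  3.170e+00
  4.000e-02]
```

Request:
{"name": "move_arm", "arguments": {"plan": [{"dx":0,"dy":0,"dz":0.1,"twist":6},{"dx":0,"dy":0,"dz":0.1,"twist":12},{"dx":0,"dy":0,"dz":0.1,"twist":18},{"dx":0,"dy":0,"dz":0.1,"twist":24},{"dx":0,"dy":0,"dz":0.1,"twist":30},{"dx":0,"dy":0,"dz":0.1,"twist":36},{"dx":0,"dy":0,"dz":0.1,"twist":42},{"dx":0,"dy":0,"dz":0.1,"twist":42}]}}

```text
time_s: 4.95
ee_pos: [0.5136, 0.4157, 0.1496]
ee_rot: [0.228, 3.129, 0.001]
ft_force: [7.6, 3.5, -7.7]
width: 0.0559
```

```bash
python3 -c "
from h import *
goto(.5118,.4162,.146); print(sensors.observe()['effort'].round(2))
c=cam('top');save(c,'pics/r2.png',[115,165,215,265],5)"
```

```text
pos [0.5136 0.4157 0.1496] t 4.95 yaw(toolx) 171.7 q7 0.73 shift cm [0.19 0.02 0.36] w 0.0559 F [ 7.6  3.5 -7.7] M [ 0.12 -1.43 -0.25]
[ -1.72 -56.12   0.31 -30.45  -1.     2.2   -0.72]
```

View pics/r1.png

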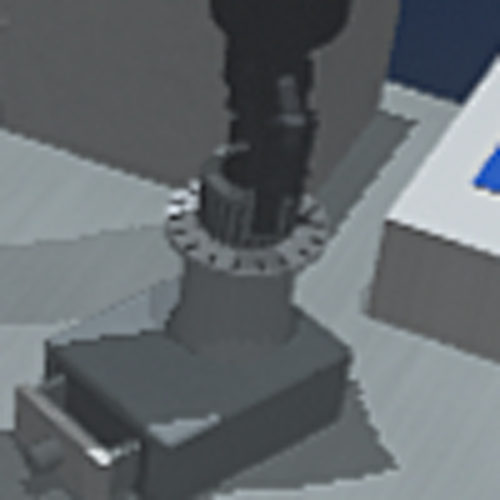

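Request:
{"name": "move_arm", "arguments": {"plan": [{"dx":0,"dy":0,"dz":0.1,"twist":6},{"dx":0,"dy":0,"dz":0.1,"twist":12},{"dx":0,"dy":0,"dz":0.1,"twist":18},{"dx":0,"dy":0,"dz":0.1,"twist":24},{"dx":0,"dy":0,"dz":0.1,"twist":30},{"dx":0,"dy":0,"dz":0.1,"twist":30}]}}

```text
time_s: 5.5
ee_pos: [0.5134, 0.4153, 0.1496]
ee_rot: [1.031, 2.964, 0.002]
ft_force: [6.2, 1.4, -2.7]
width: 0.0561
```

```bash
python3 -c "
from h import *
goto(.5118,.4162,.146); print(sensors.observe()['effort'].round(2))"
```

```text
pos [0.5134 0.4153 0.1496] t 5.5 yaw(toolx) 141.6 q7 0.23 shift cm [ 0.18 -0.04  0.36] w 0.0561 F [ 6.2  1.4 -2.7] M [-0.29 -0.83 -0.17]
[ -2.08 -53.16   1.02 -29.71  -0.95   1.13  -0.72]
```

Request:
{"name": "move_arm", "arguments": {"plan": [{"dx":0,"dy":0,"dz":0,"twist":6},{"dx":0,"dy":0,"dz":0,"twist":12},{"dx":0,"dy":0,"dz":0,"twist":18},{"dx":0,"dy":0,"dz":0,"twist":24},{"dx":0,"dy":0,"dz":0,"twist":30},{"dx":0,"dy":0,"dz":0,"twist":30}]}}

```text
time_s: 6.0
ee_pos: [0.513, 0.4151, 0.1495]
ee_rot: [1.764, 2.597, 0.001]
ft_force: [5.3, 0.4, -2.4]
width: 0.056
```

```bash
python3 -c "
from h import *
goto(.5118,.4162,.146); print(sensors.observe()['effort'].round(2))"
```

```text
pos [0.513  0.4151 0.1495] t 6.0 yaw(toolx) 111.6 q7 -0.27 shift cm [ 0.15 -0.07  0.35] w 0.056 F [ 5.3  0.4 -2.4] M [-0.34 -0.46 -0.17]
[ -2.33 -52.21   1.97 -29.97  -0.74   0.73  -0.72]
```

Turning freely (132° so far). Continue.

Request:
{"name": "move_arm", "arguments": {"plan": [{"dx":0,"dy":0,"dz":0,"twist":6},{"dx":0,"dy":0,"dz":0,"twist":12},{"dx":0,"dy":0,"dz":0,"twist":18},{"dx":0,"dy":0,"dz":0,"twist":24},{"dx":0,"dy":0,"dz":0,"twist":30},{"dx":0,"dy":0,"dz":0,"twist":30}]}}

```text
time_s: 6.5
ee_pos: [0.5126, 0.4151, 0.1496]
ee_rot: [2.375, 2.055, 0.001]
ft_force: [4.4, -0.8, -2.3]
width: 0.0562
```

```bash
python3 -c "
from h import *
goto(.5118,.4162,.146); print(sensors.observe()['effort'].round(2))"
```

```text
pos [0.5126 0.4151 0.1496] t 6.5 yaw(toolx) 81.7 q7 -0.76 shift cm [ 0.09 -0.1   0.36] w 0.0562 F [ 4.4 -0.8 -2.3] M [-0.14 -0.31 -0.14]
[ -2.68 -51.05   2.8  -30.1   -0.67   0.53  -0.8 ]
```

Request:
{"name": "move_arm", "arguments": {"plan": [{"dx":0,"dy":0,"dz":0,"twist":6},{"dx":0,"dy":0,"dz":0,"twist":12},{"dx":0,"dy":0,"dz":0,"twist":18},{"dx":0,"dy":0,"dz":0,"twist":24},{"dx":0,"dy":0,"dz":0,"twist":30},{"dx":0,"dy":0,"dz":0,"twist":30}]}}

```text
time_s: 7.0
ee_pos: [0.5145, 0.418, 0.1498]
ee_rot: [2.822, 1.379, 0.013]
ft_force: [9.6, 4.8, -7.3]
width: 0.0565
```

```bash
python3 -c "
from h import *
goto(.5118,.4162,.146); print(sensors.observe()['effort'].round(2))
c=cam('top');save(c,'pics/r2.png',[115,165,215,265],5)"
```

```text
pos [0.5145 0.418  0.1498] t 7.0 yaw(toolx) 52.1 q7 -1.25 shift cm [-0.31 -0.1   0.38] w 0.0565 F [ 9.6  4.8 -7.3] M [ 0.75 -2.16  0.26]
[ -1.24 -52.51   5.24 -27.73  -0.81   3.65  -1.22]
```

Request:
{"name": "move_arm", "arguments": {"plan": [{"dx":0,"dy":0,"dz":0,"twist":4},{"dx":0,"dy":0,"dz":0,"twist":8},{"dx":0,"dy":0,"dz":0,"twist":12}]}}

```text
time_s: 7.3
ee_pos: [0.5127, 0.4158, 0.1499]
ee_rot: [2.949, 1.079, 0.004]
ft_force: [2.9, -2.3, 0.9]
width: 0.0564
```

```bash
python3 -c "
from h import *
goto(.5118,.4162,.146); print(sensors.observe()['effort'].round(2))"
```

```text
pos [0.5127 0.4158 0.1499] t 7.3 yaw(toolx) 40.2 q7 -1.45 shift cm [-0.04 -0.09  0.39] w 0.0564 F [ 2.9 -2.3  0.9] M [ 0.19 -1.17  1.69]
[ -0.44 -48.22   4.96 -30.7   -1.68  -0.58  -0.72]
```

Request:
{"name": "move_arm", "arguments": {"plan": [{"dx":0,"dy":0,"dz":0,"twist":-2},{"dx":0,"dy":0,"dz":0,"twist":-2},{"dx":0,"dy":0,"dz":0,"twist":-2},{"dx":0,"dy":0,"dz":0,"twist":-2},{"dx":0,"dy":0,"dz":-3,"twist":-2},{"dx":0,"dy":0,"dz":-6,"twist":-2},{"dx":-3,"dy":0,"dz":-9,"twist":-2},{"dx":-7,"dy":0,"dz":-11,"twist":-2},{"dx":-11,"dy":0,"dz":-11,"twist":-2},{"dx":-15,"dy":0,"dz":-11,"twist":-2},{"dx":-18,"dy":0,"dz":-11,"twist":-2},{"dx":-18,"dy":0,"dz":-11,"twist":-2}], "claw": -1}}

```text
time_s: 8.3
ee_pos: [0.3698, 0.2972, 0.2598]
ee_rot: [-2.93, -1.125, 0.004]
ft_force: [0.3, -0.3, 0.1]
width: 0.0852
```

```bash
python3 -c "
from h import *
goto(.5118,.4162,.146)
c=cam('scene');t=cam('top')
a=cv2.resize(c['image'][85:135,325:375],None,fx=8,fy=8,interpolation=cv2.INTER_CUBIC)
b=cv2.resize(t['image'][184:234,120:170],None,fx=8,fy=8,interpolation=cv2.INTER_CUBIC)
cv2.imwrite('pics/zero.png',np.hstack([a,b])[:,:,::-1])"
```

```text
pos [0.3698 0.2972 0.2598] t 8.3 yaw(toolx) 42.0 q7 -1.6 shift cm [18.53  0.7  11.35] w 0.0852 F [ 0.3 -0.3  0.1] M [-0.   -0.03  0.03]
```

View pics/zero.png

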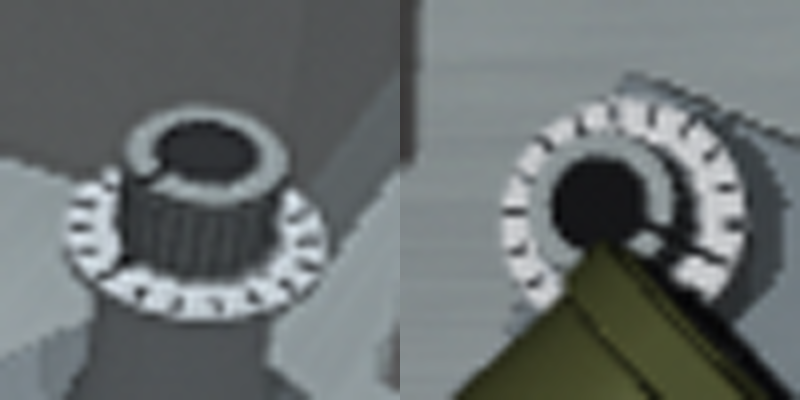

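Request:
{"name": "move_arm", "arguments": {"plan": [{"dx":4,"dy":0.1,"dz":0,"twist":0},{"dx":8,"dy":0.2,"dz":0,"twist":0},{"dx":12,"dy":0.3,"dz":0,"twist":0},{"dx":16,"dy":0.4,"dz":0,"twist":0},{"dx":18.3,"dy":0.4,"dz":0,"twist":0},{"dx":18.3,"dy":0.4,"dz":2,"twist":0},{"dx":18.3,"dy":0.4,"dz":5,"twist":0},{"dx":18.3,"dy":0.4,"dz":8,"twist":0},{"dx":18.3,"dy":0.4,"dz":10.8,"twist":0},{"dx":18.3,"dy":0.4,"dz":10.8,"twist":0},{"dx":18.3,"dy":0.4,"dz":10.8,"twist":0}]}}

```text
time_s: 9.32
ee_pos: [0.5121, 0.4197, 0.1493]
ee_rot: [2.931, 1.125, -0.005]
ft_force: [-0.2, -0.0, 0.4]
width: 0.0858
```

Request:
{"name": "move_arm", "arguments": {"plan": [{"dx":0,"dy":0,"dz":0,"twist":0},{"dx":0,"dy":0,"dz":0,"twist":0},{"dx":0,"dy":0,"dz":0,"twist":0},{"dx":0,"dy":0,"dz":0,"twist":0},{"dx":0,"dy":0,"dz":0,"twist":0},{"dx":0,"dy":0,"dz":0,"twist":0},{"dx":0,"dy":0,"dz":0,"twist":0},{"dx":0,"dy":0,"dz":0,"twist":0}], "claw": 1}}

```text
time_s: 9.98
ee_pos: [0.516, 0.4187, 0.1549]
ee_rot: [2.933, 1.122, 0.011]
ft_force: [2.9, -3.1, 7.2]
width: 0.0566
```

```bash
python3 -c "
from h import *
goto(.5118,.4162,.15)"
```

```text
pos [0.516  0.4187 0.1549] t 9.9833 yaw(toolx) 41.9 q7 -1.41 shift cm [-0.48 -0.09  0.49] w 0.0566 F [ 2.9 -3.1  7.2] M [-1.   -0.91  0.17]
```

Request:
{"name": "move_arm", "arguments": {"plan": [{"dx":-0.3,"dy":0,"dz":-0.4,"twist":-5},{"dx":-0.3,"dy":0,"dz":-0.5,"twist":-12},{"dx":-0.3,"dy":0,"dz":-0.5,"twist":-19},{"dx":-0.3,"dy":0,"dz":-0.5,"twist":-26},{"dx":-0.3,"dy":0,"dz":-0.5,"twist":-33},{"dx":-0.3,"dy":0,"dz":-0.5,"twist":-40},{"dx":-0.3,"dy":0,"dz":-0.5,"twist":-47},{"dx":-0.3,"dy":0,"dz":-0.5,"twist":-54},{"dx":-0.3,"dy":0,"dz":-0.5,"twist":-61},{"dx":-0.3,"dy":0,"dz":-0.5,"twist":-68},{"dx":-0.3,"dy":0,"dz":-0.5,"twist":-75},{"dx":-0.3,"dy":0,"dz":-0.5,"twist":-80}]}}

```text
time_s: 10.98
ee_pos: [0.5107, 0.4194, 0.1553]
ee_rot: [1.516, 2.751, 0.006]
ft_force: [3.3, 4.0, -11.7]
width: 0.0559
```

Request:
{"name": "move_arm", "arguments": {"plan": [{"dx":0,"dy":0,"dz":0,"twist":0},{"dx":0,"dy":0,"dz":0,"twist":0},{"dx":0,"dy":0,"dz":0,"twist":0},{"dx":0,"dy":0,"dz":0,"twist":0}]}}

```text
time_s: 11.32
ee_pos: [0.5106, 0.4194, 0.1553]
ee_rot: [1.522, 2.747, 0.005]
ft_force: [4.9, 4.2, -12.4]
width: 0.0555
```

```bash
python3 -c "
from h import *
goto(.5118,.4162,.15)"
```

```text
pos [0.5106 0.4194 0.1553] t 11.3167 yaw(toolx) 122.0 q7 -0.09 shift cm [-0.33 -0.07  0.53] w 0.0555 F [  4.9   4.2 -12.4] M [ 1.08 -1.31  0.16]
```

Request:
{"name": "move_arm", "arguments": {"plan": [{"dx":0,"dy":0,"dz":0.3,"twist":0},{"dx":0,"dy":0,"dz":0.3,"twist":0},{"dx":0,"dy":0,"dz":0.3,"twist":0},{"dx":0,"dy":0,"dz":0.3,"twist":0},{"dx":0,"dy":0,"dz":-3,"twist":0},{"dx":0,"dy":0,"dz":-7,"twist":0},{"dx":0,"dy":0,"dz":-10,"twist":7},{"dx":0,"dy":0,"dz":-10,"twist":14},{"dx":0,"dy":0,"dz":-10,"twist":21},{"dx":0,"dy":0,"dz":-10,"twist":28},{"dx":0,"dy":0,"dz":-10,"twist":35},{"dx":0,"dy":0,"dz":-10,"twist":42}], "claw": -1}}

```text
time_s: 12.32
ee_pos: [0.5101, 0.4178, 0.2574]
ee_rot: [-2.413, -2.011, -0.002]
ft_force: [-0.0, -0.7, -0.2]
width: 0.0853
```

```bash
python3 -c "
from h import *
goto(.436,.242,.028)
c=cam('scene');t=cam('top')
a=cv2.resize(c['image'][85:185,305:375],None,fx=6,fy=6,interpolation=cv2.INTER_CUBIC)
cv2.imwrite('pics/back.png',a[:,:,::-1])"
```

```text
pos [0.5101 0.4178 0.2574] t 12.3167 yaw(toolx) 79.6 q7 -0.82 shift cm [-18.66  -4.13  22.91] w 0.0853 F [-0.  -0.7 -0.2] M [-0.01  0.04  0.02]
```

View pics/back.png

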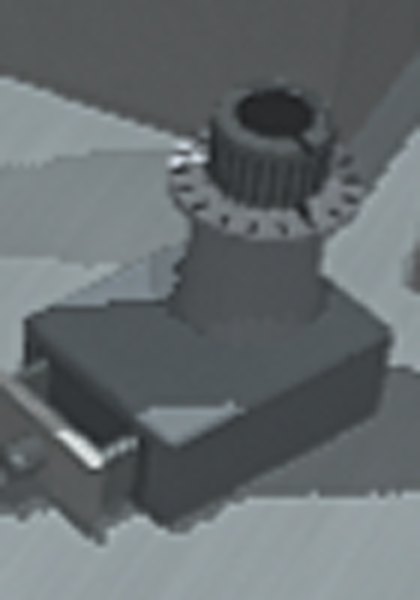

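Request:
{"name": "move_arm", "arguments": {"plan": [{"dx":-4,"dy":-0.9,"dz":0,"twist":6},{"dx":-8,"dy":-1.8,"dz":0,"twist":13},{"dx":-12,"dy":-2.6,"dz":0,"twist":13},{"dx":-16,"dy":-3.5,"dz":3,"twist":13},{"dx":-18.7,"dy":-4.1,"dz":6,"twist":13},{"dx":-18.7,"dy":-4.1,"dz":10,"twist":13},{"dx":-18.7,"dy":-4.1,"dz":14,"twist":13},{"dx":-18.7,"dy":-4.1,"dz":18,"twist":13},{"dx":-18.7,"dy":-4.1,"dz":21,"twist":13},{"dx":-18.7,"dy":-4.1,"dz":22.8,"twist":13},{"dx":-18.7,"dy":-4.1,"dz":22.8,"twist":13},{"dx":-18.7,"dy":-4.1,"dz":22.8,"twist":13}], "claw": 1}}

```text
time_s: 13.42
ee_pos: [0.437, 0.2404, 0.0283]
ee_rot: [2.618, 1.736, -0.002]
ft_force: [0.1, -0.2, 0.1]
width: -0.0003
```

```bash
python3 -c "
from h import *
goto(.512-.139*.4,.416-.139*.916,.028)
c=cam('scene')
C=np.array([.512,.416])
for n,u,v,z in(('now top',305+305/6,85+145/6,.176),('now bottom',305+305/6,85+212/6,.141),('zero top',325+150/8,85+175/8,.176),('zero flange',325+108/8,85+275/8,.141)):
    p=onz(c,u,v,z)[:2]-C; print(n,np.degrees(np.arctan2(p[1],p[0])).round(1),np.hypot(*p).round(4))
t=cam('top');p=onz(t,120+(640-400)/8,184+228/8,.176)[:2]-C; print('zero top cam',np.degrees(np.arctan2(p[1],p[0])),np.hypot(*p))
p=onz(t,120+(700-400)/8,184+250/8,.141)[:2]-C; print('zero top cam',np.degrees(np.arctan2(p[1],p[0])),np.hypot(*p))
"
```

```text
pos [0.437  0.2404 0.0283] t 13.4167 yaw(toolx) 67.1 q7 -0.85 shift cm [ 5.2  -0.09  0.03] w -0.0003 F [ 0.1 -0.2  0.1] M [ 0.01 -0.04  0.01]
now top -35.1 0.0282
now bottom -33.1 0.0352
zero top -114.7 0.0264
zero flange -111.0 0.0436
zero top cam -120.02820202837096 0.020382400377931
zero top cam -113.18756398941105 0.035516629967936385
```

Request:
{"name": "move_arm", "arguments": {"plan": [{"dx":1.5,"dy":0,"dz":0,"twist":0},{"dx":3,"dy":0,"dz":0,"twist":0},{"dx":4,"dy":0,"dz":0,"twist":0},{"dx":4.6,"dy":0,"dz":0,"twist":0},{"dx":5.0,"dy":0,"dz":0,"twist":0},{"dx":5.3,"dy":0,"dz":0,"twist":0},{"dx":5.5,"dy":0,"dz":0,"twist":0},{"dx":5.5,"dy":0,"dz":0,"twist":0}]}}

```text
time_s: 14.18
ee_pos: [0.4572, 0.2865, 0.0281]
ee_rot: [2.619, 1.729, -0.013]
ft_force: [-4.6, -9.8, 7.1]
width: 0.0003
```

```bash
python3 -c "
from h import *
goto(.512-.139*.4,.416-.139*.916,.028)"
```

```text
pos [0.4572 0.2865 0.0281] t 14.1833 yaw(toolx) 66.9 q7 -0.88 shift cm [ 0.17 -0.16  0.01] w 0.0003 F [-4.6 -9.8  7.1] M [-2.13  0.97  0.05]
```

Request:
{"name": "move_arm", "arguments": {"plan": [{"dx":-2,"dy":0,"dz":0,"twist":0},{"dx":-4.5,"dy":0,"dz":0,"twist":0},{"dx":-4.5,"dy":0,"dz":-4,"twist":0},{"dx":-4.5,"dy":0,"dz":-8,"twist":0},{"dx":-4.5,"dy":0,"dz":-12,"twist":0},{"dx":-4.5,"dy":0,"dz":-16,"twist":0},{"dx":-4.5,"dy":0,"dz":-16,"twist":0}], "claw": -1}}

```text
time_s: 14.77
ee_pos: [0.4453, 0.2524, 0.1973]
ee_rot: [-2.618, -1.731, -0.024]
ft_force: [1.3, 0.7, 0.3]
width: 0.0832
```

```bash
cat > look.py <<'E'
from h import *
def rect(m,z):
    r=cv2.minAreaRect(np.argwhere(m)[:,::-1].astype(np.float32)); return r
def tubpos(c,t):
    for n,k,z in(('top',t,.078),('scene',c,.078)):
        hs=cv2.cvtColor(k['image'],cv2.COLOR_RGB2HSV); m=((hs[:,:,2]>175)&(hs[:,:,1]<25)).astype(np.uint8)
        u,v=proj(k,(.427,.153,.078)); b=[int(max(0,q)) for q in(u-20,v-20,u+20,v+20)]
        try: ce,st,_=blob(m,b); print('tub',n,ce.round(1),st,onz(k,*ce,z).round(4))
        except Exception as e: print(n,e)
def spat(t,boxes):
    g=cv2.cvtColor(t['image'],cv2.COLOR_RGB2HSV)[:,:,2]
    for nm,b in boxes.items():
        ce,st,m=blob((g<70).astype(np.uint8),b); (q,wh,a)=rect(m,.014); print(nm,ce.round(1),np.round(wh,1),onz(t,*ce,.013).round(4))
E
python3 - <<'E'
from look import *
c=cam('scene');t=cam('top'); tubpos(c,t); goto(.427,.153,.15); spat(t,{'A':(290,140,312,205),'B':(262,225,332,255)})
cv2.imwrite('pics/v.png',np.hstack([c['image'],t['image']])[:,:,::-1][60:360,::1])
E
```

```text
tub top [235.7 236.8] [228 230  14  17 138] [0.4326 0.1446 0.078 ]
tub scene [278.7 175.6] [269 172  20   9 143] [0.4314 0.1438 0.078 ]
pos [0.4422 0.2507 0.1908] t 14.8667 yaw(toolx) 67.0 q7 -0.95 shift cm [-9.61  2.42  4.03] w 0.0853 F [-0.9 -0.1 -0.8] M [-0.05  0.07 -0.  ]
A [302.4 182.4] [31.9  5.9] [ 0.6205 -0.0774  0.013 ]
B [285.3 242.3] [ 6.6 32.2] [ 0.418  -0.0154  0.013 ]
```

Run:
```python
from look import *
c=cam('scene');t=cam('top')
d=np.load('pics/raw0.npz'); c0=dict(c,image=d['s']);t0=dict(t,image=d['t']); tubpos(c0,t0)
a=[cv2.resize(i[lo[1]:lo[1]+60,lo[0]:lo[0]+66],None,fx=6,fy=6)for i,lo in((c['image'],(245,155)),(t['image'],(200,210)))]
cv2.imwrite('pics/tub.png',np.hstack(a)[:,:,::-1])
```

```text
tub top [233.1 238.6] [225 230  17  18 236] [0.4271 0.153  0.078 ]
tub scene [278.5 173.2] [269 166  20  15 232] [0.4261 0.1517 0.078 ]
```

View pics/tub.png

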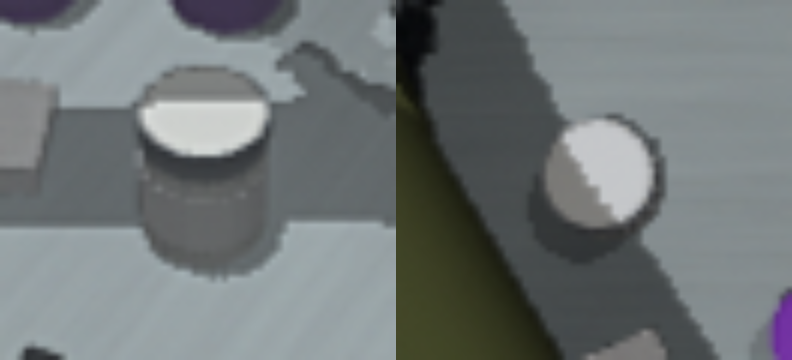

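Request:
{"name": "move_arm", "arguments": {"plan": [{"dx":-4,"dy":1,"dz":0,"twist":0},{"dx":-8,"dy":2,"dz":0,"twist":0},{"dx":-9.65,"dy":2.4,"dz":3,"twist":0},{"dx":-9.65,"dy":2.4,"dz":6,"twist":0},{"dx":-9.65,"dy":2.4,"dz":9,"twist":0},{"dx":-9.65,"dy":2.4,"dz":12,"twist":0},{"dx":-9.65,"dy":2.4,"dz":15,"twist":0},{"dx":-9.65,"dy":2.4,"dz":16.6,"twist":0},{"dx":-9.65,"dy":2.4,"dz":16.6,"twist":0},{"dx":-9.65,"dy":2.4,"dz":16.6,"twist":0}]}}

```text
time_s: 15.8
ee_pos: [0.4238, 0.1506, 0.0208]
ee_rot: [2.62, 1.732, -0.007]
ft_force: [0.5, 0.4, 0.4]
width: 0.0853
```

Request:
{"name": "move_arm", "arguments": {"plan": [{"dx":0,"dy":0,"dz":0,"twist":0},{"dx":0,"dy":0,"dz":0,"twist":0},{"dx":0,"dy":0,"dz":0,"twist":0},{"dx":0,"dy":0,"dz":0,"twist":0},{"dx":0,"dy":0,"dz":0,"twist":0},{"dx":0,"dy":0,"dz":0,"twist":0},{"dx":0,"dy":0,"dz":-1,"twist":0},{"dx":0,"dy":0,"dz":-3,"twist":0},{"dx":0,"dy":0,"dz":-6,"twist":0},{"dx":0,"dy":0,"dz":-9,"twist":0},{"dx":0,"dy":0,"dz":-10,"twist":0},{"dx":0,"dy":0,"dz":-10,"twist":0}], "claw": 1}}

```text
time_s: 16.8
ee_pos: [0.4271, 0.1527, 0.1252]
ee_rot: [-2.62, -1.733, -0.01]
ft_force: [-0.2, 0.6, -2.3]
width: 0.059
```

Run:
```python
from look import *
t=cam('top'); i=t['image']
print([onz(t,u/1.4,v/1.4,.042).round(3).tolist() for u,v in((285,221),(343,206),(357,255),(300,270))])
goto(.669,.165,.125)
```

```text
[[0.705, 0.254, 0.042], [0.739, 0.115, 0.042], [0.618, 0.082, 0.042], [0.584, 0.218, 0.042]]
pos [0.4257 0.1521 0.1231] t 16.85 yaw(toolx) 67.0 q7 -0.82 shift cm [10.7  21.88 -0.14] w 0.0589 F [ 0.1  0.5 -3.5] M [-0.03  0.06  0.  ]
```

Request:
{"name": "move_arm", "arguments": {"plan": [{"dx":1.5,"dy":3,"dz":0,"twist":0},{"dx":3,"dy":6,"dz":0,"twist":0},{"dx":4.5,"dy":9,"dz":0,"twist":0},{"dx":6,"dy":12,"dz":0,"twist":0},{"dx":7.5,"dy":15,"dz":0,"twist":0},{"dx":9,"dy":18,"dz":0,"twist":0},{"dx":10,"dy":20,"dz":0,"twist":0},{"dx":10.6,"dy":21.1,"dz":0,"twist":0},{"dx":10.6,"dy":21.1,"dz":0,"twist":0},{"dx":10.6,"dy":21.1,"dz":0,"twist":0}]}}

```text
time_s: 17.68
ee_pos: [0.6596, 0.1657, 0.1191]
ee_rot: [-2.621, -1.732, 0.008]
ft_force: [-1.3, -0.6, -3.0]
width: 0.0588
```

Run:
```python
from look import *
c=cam('scene')
print(onz(c,500/1.4,297/1.4,.042))
goto(.6615,.167,.0645)
```

```text
[0.66365344 0.16253879 0.042     ]
pos [0.6592 0.1661 0.1198] t 17.7333 yaw(toolx) 66.9 q7 -0.48 shift cm [0.19 0.19 5.53] w 0.0586 F [ 0.2  0.7 -2.4] M [-0.   -0.01  0.01]
```

Request:
{"name": "move_arm", "arguments": {"plan": [{"dx":0.2,"dy":0.2,"dz":2,"twist":0},{"dx":0.2,"dy":0.2,"dz":4,"twist":0},{"dx":0.2,"dy":0.2,"dz":4.8,"twist":0},{"dx":0.2,"dy":0.2,"dz":5.3,"twist":0},{"dx":0.2,"dy":0.2,"dz":5.6,"twist":0},{"dx":0.2,"dy":0.2,"dz":5.6,"twist":0}]}}

```text
time_s: 18.23
ee_pos: [0.6634, 0.1678, 0.0669]
ee_rot: [-2.62, -1.733, -0.001]
ft_force: [-0.0, 0.2, -1.9]
width: 0.0588
```

Run:
```python
from look import *
goto(.6615,.167,.0645)
```

```text
pos [0.6634 0.1678 0.0669] t 18.2333 yaw(toolx) 67.0 q7 -0.46 shift cm [-0.15 -0.15  0.24] w 0.0588 F [-0.   0.2 -1.9] M [ 0.02 -0.    0.  ]
```

Request:
{"name": "move_arm", "arguments": {"plan": [{"dx":0,"dy":0,"dz":0.2,"twist":0},{"dx":0,"dy":0,"dz":0.4,"twist":0},{"dx":0,"dy":0,"dz":0.4,"twist":0}]}}

```text
time_s: 18.48
ee_pos: [0.6646, 0.168, 0.0659]
ee_rot: [-2.62, -1.733, -0.004]
ft_force: [-5.3, -0.0, 11.2]
width: 0.0589
```

Request:
{"name": "move_arm", "arguments": {"plan": [{"dx":0,"dy":0,"dz":0,"twist":0},{"dx":0,"dy":0,"dz":0,"twist":0},{"dx":0,"dy":0,"dz":0,"twist":0},{"dx":0,"dy":0,"dz":0,"twist":0},{"dx":0,"dy":0,"dz":0,"twist":0},{"dx":0,"dy":0,"dz":-3,"twist":0},{"dx":0,"dy":0,"dz":-6,"twist":0},{"dx":0,"dy":0,"dz":-10,"twist":0},{"dx":0,"dy":0,"dz":-13,"twist":0},{"dx":0,"dy":0,"dz":-13,"twist":0}], "claw": -1}}

```text
time_s: 19.32
ee_pos: [0.6676, 0.1679, 0.2004]
ee_rot: [2.618, 1.731, 0.019]
ft_force: [1.3, 0.6, 0.7]
width: 0.0856
```

Run:
```python
from look import *
c=cam('scene');t=cam('top'); spat(t,{'A':(290,140,312,205),'B':(262,225,332,255)}); goto(.647,-.0735,.15)
hs=cv2.cvtColor(t['image'],cv2.COLOR_RGB2HSV); g=hs[:,:,2]; m=((g>195)&(hs[:,:,1]<20)).astype(np.uint8)
for nm,b in(('A blade',(290,140,312,172)),('B blade',(295,225,332,255))):
    ce,st,_=blob(m,b); print(nm,ce,st,onz(t,*ce,.005).round(4))
save(c,'pics/v2.png',None,1.4)
```

```text
A [302.4 182.4] [31.9  5.9] [ 0.6205 -0.0773  0.013 ]
B [285.3 242.3] [ 6.6 32.1] [ 0.4179 -0.0152  0.013 ]
pos [0.6646 0.1677 0.1941] t 19.4167 yaw(toolx) 67.0 q7 -0.5 shift cm [-22.9    7.81   4.37] w 0.0852 F [-0.4  0.2 -0.6] M [ 0.03  0.01 -0.01]
A blade [298.37619048 155.57142857] [293 144  13  25 210] [ 0.7161 -0.0661  0.005 ]
B blade [313.07659574 237.9106383 ] [300 232  26  13 235] [ 0.4319 -0.1087  0.005 ]
```

View pics/v2.png

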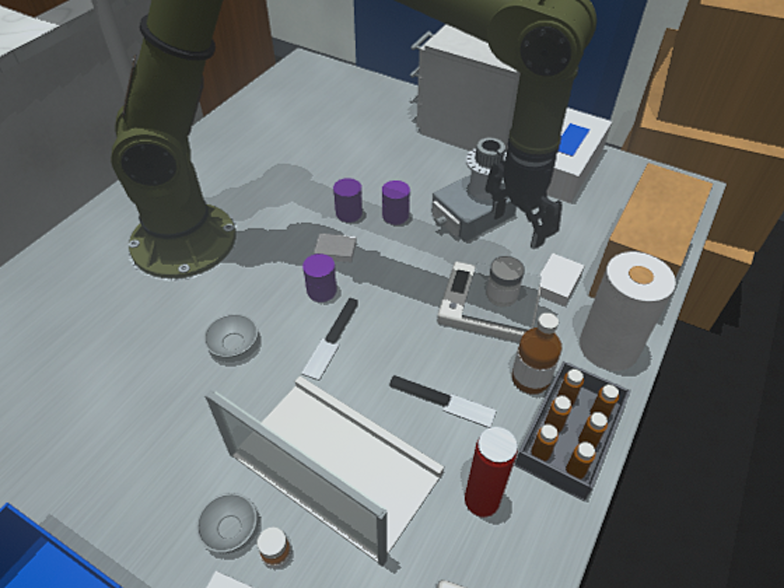

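Request:
{"name": "move_arm", "arguments": {"plan": [{"dx":-2,"dy":0.6,"dz":-1,"twist":-7},{"dx":-5,"dy":1.5,"dz":-1,"twist":-14},{"dx":-8,"dy":2.5,"dz":-1,"twist":-21},{"dx":-11,"dy":3.4,"dz":-1,"twist":-28},{"dx":-14,"dy":4.3,"dz":-1,"twist":-35},{"dx":-17,"dy":5.3,"dz":-1,"twist":-42},{"dx":-20,"dy":6.2,"dz":-1,"twist":-49},{"dx":-22,"dy":6.9,"dz":-1,"twist":-56},{"dx":-23.3,"dy":7.2,"dz":-1,"twist":-63},{"dx":-23.3,"dy":7.2,"dz":-1,"twist":-70},{"dx":-23.3,"dy":7.2,"dz":-1,"twist":-77},{"dx":-23.3,"dy":7.2,"dz":-1,"twist":-84}]}}

```text
time_s: 20.42
ee_pos: [0.6375, -0.0751, 0.2]
ee_rot: [-0.779, -3.04, 0.001]
ft_force: [0.3, -0.1, -0.1]
width: 0.0857
```

Request:
{"name": "move_arm", "arguments": {"plan": [{"dx":0,"dy":0,"dz":3,"twist":-7},{"dx":0,"dy":0,"dz":6,"twist":-14},{"dx":0,"dy":0,"dz":9,"twist":-21},{"dx":0,"dy":0,"dz":10,"twist":-28},{"dx":0,"dy":0,"dz":10,"twist":-35.7},{"dx":0,"dy":0,"dz":10,"twist":-35.7},{"dx":0,"dy":0,"dz":10,"twist":-35.7}], "claw": -0.3}}

```text
time_s: 21.0
ee_pos: [0.6379, -0.0748, 0.1009]
ee_rot: [0.178, -3.134, -0.001]
ft_force: [0.5, -0.1, 0.1]
width: 0.0555
```

Run:
```python
from look import *
goto(.640,-.075,.003)
```

```text
pos [ 0.6379 -0.0748  0.1009] t 21.0 yaw(toolx) -173.5 q7 1.87 shift cm [-0.23 -0.05  9.79] w 0.0555 F [ 0.5 -0.1  0.1] M [ 0.01  0.04 -0.02]
```

Request:
{"name": "move_arm", "arguments": {"plan": [{"dx":-0.2,"dy":0,"dz":3,"twist":0},{"dx":-0.2,"dy":0,"dz":6,"twist":0},{"dx":-0.2,"dy":0,"dz":8.5,"twist":0},{"dx":-0.2,"dy":0,"dz":9.8,"twist":0},{"dx":-0.2,"dy":0,"dz":9.8,"twist":0}]}}

```text
time_s: 21.42
ee_pos: [0.6381, -0.0742, 0.0009]
ee_rot: [0.179, -3.13, -0.001]
ft_force: [-0.3, -0.5, 0.4]
width: 0.0553
```

Request:
{"name": "move_arm", "arguments": {"plan": [{"dx":0,"dy":0,"dz":0,"twist":0},{"dx":0,"dy":0,"dz":0,"twist":0},{"dx":0,"dy":0,"dz":0,"twist":0},{"dx":0,"dy":0,"dz":0,"twist":0},{"dx":0,"dy":0,"dz":0,"twist":0},{"dx":0,"dy":0,"dz":0,"twist":0}], "claw": 1}}

```text
time_s: 21.92
ee_pos: [0.6425, -0.0748, 0.0068]
ee_rot: [-0.182, 3.132, -0.0]
ft_force: [-1.6, -0.8, 6.2]
width: 0.0178
```

Run:
```python
from look import *
goto(.640,-.075,.003)
```

```text
pos [ 0.6425 -0.0748  0.0068] t 21.9167 yaw(toolx) -173.4 q7 1.91 shift cm [0.25 0.01 0.38] w 0.0178 F [-1.6 -0.8  6.2] M [-0.01  0.12  0.04]
```

Request:
{"name": "move_arm", "arguments": {"plan": [{"dx":0,"dy":0,"dz":-2,"twist":0},{"dx":0,"dy":0,"dz":-6,"twist":0},{"dx":0,"dy":0,"dz":-10,"twist":0},{"dx":0,"dy":0,"dz":-14,"twist":6},{"dx":0,"dy":0,"dz":-18,"twist":12},{"dx":0,"dy":0,"dz":-22,"twist":18},{"dx":0,"dy":0,"dz":-22,"twist":25},{"dx":0,"dy":0,"dz":-22,"twist":32},{"dx":0,"dy":0,"dz":-22,"twist":39},{"dx":0,"dy":0,"dz":-22,"twist":46},{"dx":0,"dy":0,"dz":-22,"twist":53},{"dx":0,"dy":0,"dz":-22,"twist":60}]}}

```text
time_s: 22.92
ee_pos: [0.6405, -0.0746, 0.2247]
ee_rot: [1.419, 2.803, 0.001]
ft_force: [0.3, -0.5, 0.2]
width: 0.018
```

Request:
{"name": "move_arm", "arguments": {"plan": [{"dx":0,"dy":0,"dz":0,"twist":7},{"dx":0,"dy":0,"dz":0,"twist":14},{"dx":0,"dy":0,"dz":0,"twist":21},{"dx":0,"dy":0,"dz":0,"twist":28},{"dx":0,"dy":0,"dz":0,"twist":35},{"dx":0,"dy":0,"dz":0,"twist":40.8},{"dx":0,"dy":0,"dz":0,"twist":40.8},{"dx":0,"dy":0,"dz":0,"twist":40.8}]}}

```text
time_s: 23.58
ee_pos: [0.6406, -0.0745, 0.2246]
ee_rot: [2.297, 2.143, 0.001]
ft_force: [0.2, -0.5, -0.2]
width: 0.018
```

Run:
```python
from look import *
goto(.623,-.271,.22)
```

```text
pos [ 0.6406 -0.0745  0.2246] t 23.5833 yaw(toolx) 86.0 q7 0.17 shift cm [-19.72  -0.39   0.45] w 0.018 F [ 0.2 -0.5 -0.2] M [0.01 0.01 0.01]
```

Request:
{"name": "move_arm", "arguments": {"plan": [{"dx":-4,"dy":0,"dz":0,"twist":0},{"dx":-8,"dy":0,"dz":0,"twist":0},{"dx":-12,"dy":-0.2,"dz":0,"twist":0},{"dx":-16,"dy":-0.4,"dz":0,"twist":0},{"dx":-18.5,"dy":-0.4,"dz":0,"twist":0},{"dx":-19.7,"dy":-0.4,"dz":0,"twist":0},{"dx":-19.7,"dy":-0.4,"dz":0,"twist":0},{"dx":-19.7,"dy":-0.4,"dz":0,"twist":0}]}}

```text
time_s: 24.25
ee_pos: [0.6227, -0.2701, 0.2242]
ee_rot: [-2.298, -2.14, -0.002]
ft_force: [-0.1, 0.6, -1.4]
width: 0.018
```

Run:
```python
from look import *
goto(.623,-.271,.22)
c=cam('scene');t=cam('top')
a=cv2.resize(c['image'][210:420,140:400],None,fx=1.6,fy=1.6);b=cv2.resize(t['image'][110:320,300:480],None,fx=1.6,fy=1.6)
cv2.imwrite('pics/lev.png',np.hstack([a,b])[:,:,::-1])
```

```text
pos [ 0.6227 -0.2701  0.2242] t 24.25 yaw(toolx) 85.9 q7 0.5 shift cm [-0.09  0.04  0.42] w 0.018 F [-0.1  0.6 -1.4] M [ 0.12 -0.03 -0.06]
```

View pics/lev.png

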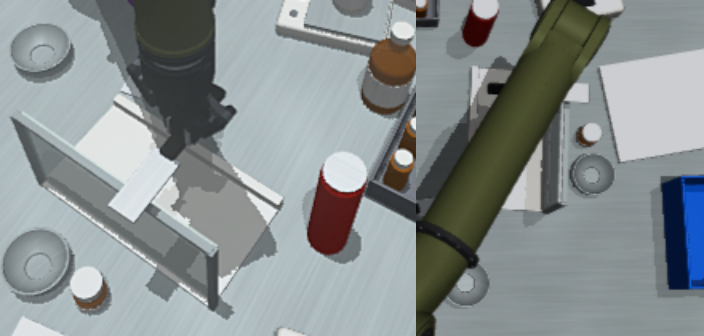

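Request:
{"name": "move_arm", "arguments": {"plan": [{"dx":0,"dy":0,"dz":2,"twist":0},{"dx":0,"dy":0,"dz":3.5,"twist":0},{"dx":0,"dy":0,"dz":4.2,"twist":0},{"dx":0,"dy":0,"dz":4.8,"twist":0},{"dx":0,"dy":0,"dz":5.4,"twist":0},{"dx":0,"dy":0,"dz":6.0,"twist":0},{"dx":0,"dy":0,"dz":6.0,"twist":0}]}}

```text
time_s: 24.93
ee_pos: [0.6238, -0.2685, 0.1648]
ee_rot: [2.297, 2.144, 0.003]
ft_force: [0.9, 3.5, 4.5]
width: 0.0177
```

Run:
```python
from look import *
goto(.623,-.271,.113)
```

```text
pos [ 0.6238 -0.2685  0.1648] t 24.9333 yaw(toolx) 86.1 q7 0.52 shift cm [-0.26 -0.07  5.18] w 0.0177 F [0.9 3.5 4.5] M [ 0.39 -0.12 -0.  ]
```

Pivoting with ~5 N. Continue down.

Request:
{"name": "move_arm", "arguments": {"plan": [{"dx":-0.1,"dy":0,"dz":0.7,"twist":0},{"dx":-0.2,"dy":0,"dz":1.4,"twist":0},{"dx":-0.2,"dy":0,"dz":2.1,"twist":0},{"dx":-0.2,"dy":0,"dz":2.8,"twist":0},{"dx":-0.2,"dy":0,"dz":3.5,"twist":0},{"dx":-0.2,"dy":0,"dz":4.2,"twist":0},{"dx":-0.2,"dy":0,"dz":4.8,"twist":0},{"dx":-0.2,"dy":0,"dz":5.4,"twist":0},{"dx":-0.2,"dy":0,"dz":5.4,"twist":0}]}}

```text
time_s: 25.68
ee_pos: [0.6213, -0.2721, 0.1082]
ee_rot: [-2.298, -2.138, 0.002]
ft_force: [-0.2, 3.8, -0.1]
width: 0.0176
```

Run:
```python
from look import *
goto(.623,-.271,.113)
c=cam('scene')
save(c,'pics/lev2.png',[180,230,340,350],4)
```

```text
pos [ 0.6213 -0.2721  0.1082] t 25.6833 yaw(toolx) 85.9 q7 0.54 shift cm [ 0.13  0.16 -0.48] w 0.0176 F [-0.2  3.8 -0.1] M [ 0.52 -0.06  0.02]
```

View pics/lev2.png

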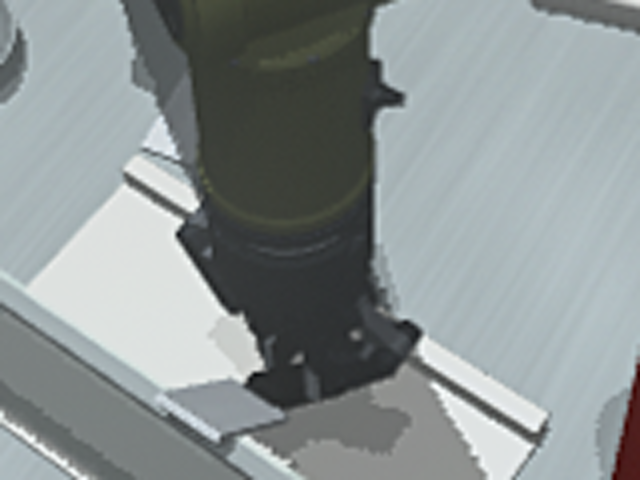

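Request:
{"name": "move_arm", "arguments": {"plan": [{"dx":0.8,"dy":0,"dz":-0.2,"twist":0},{"dx":1.7,"dy":0,"dz":-0.2,"twist":0},{"dx":1.7,"dy":0,"dz":1,"twist":0},{"dx":1.7,"dy":0,"dz":2,"twist":0},{"dx":1.7,"dy":0,"dz":2.8,"twist":0},{"dx":1.7,"dy":0,"dz":3.4,"twist":0},{"dx":1.7,"dy":0,"dz":3.4,"twist":0}]}}

```text
time_s: 26.32
ee_pos: [0.6223, -0.2546, 0.0737]
ee_rot: [-2.297, -2.137, 0.002]
ft_force: [0.4, 4.4, -1.9]
width: 0.0173
```

```bash
cat >> look.py <<'E'
S=np.array([.568,-.267]);SX=np.array([-.073,-.997]);SY=np.array([.997,-.073])
def st(p): d=np.array(p[:2])-S; return round(d@SX,4),round(d@SY,4)
def sw(x,y): return S+x*SX+y*SY
E
python3 - <<'E'
from look import *
goto(.6213,-.27,.068); p=sensors.observe()['ee_pos']; print(st(p))
c=cam('scene'); x,y=st(p); th=np.radians(50)
q=sw(x+.115*np.cos(th),y); tip=np.append(q,p[2]+.115*np.sin(th)-.003); print('pred tip px',proj(c,tip))
save(c,'pics/lev3.png',[180,230,340,350],4)
E
```

```text
pos [ 0.6223 -0.2546  0.0737] t 26.3167 yaw(toolx) 85.9 q7 0.53 shift cm [-1.54  0.01  0.57] w 0.0173 F [ 0.4  4.4 -1.9] M [ 0.84 -0.11  0.04]
(np.float64(-0.0163), np.float64(0.0533))
pred tip px (np.float64(237.3757187250447), np.float64(333.2998194638235))
```

View pics/lev3.png

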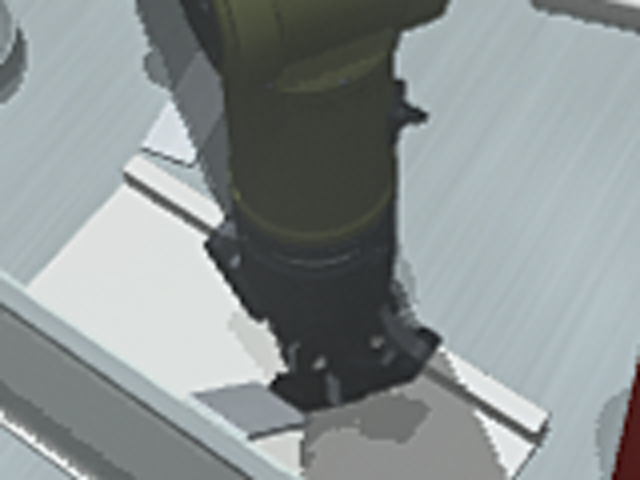

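Request:
{"name": "move_arm", "arguments": {"plan": [{"dx":0.2,"dy":0,"dz":0.3,"twist":0},{"dx":0.2,"dy":0,"dz":0.6,"twist":0},{"dx":0.2,"dy":0,"dz":0.8,"twist":0},{"dx":0.2,"dy":0,"dz":0.8,"twist":0}]}}

```text
time_s: 26.7
ee_pos: [0.6236, -0.2542, 0.0682]
ee_rot: [2.3, 2.139, -0.0]
ft_force: [0.6, 2.6, -0.7]
width: 0.0173
```

Run:
```python
from look import *
goto(.6213,-.27,.068); p=sensors.observe()['ee_pos']; print(st(p))
```

```text
pos [ 0.6236 -0.2542  0.0682] t 26.7 yaw(toolx) 85.8 q7 0.53 shift cm [-1.6  -0.12  0.02] w 0.0173 F [ 0.6  2.6 -0.7] M [ 0.38 -0.02  0.04]
(np.float64(-0.0169), np.float64(0.0545))
```

Request:
{"name": "move_arm", "arguments": {"plan": [{"dx":0,"dy":0,"dz":0.4,"twist":0},{"dx":0,"dy":0,"dz":0.4,"twist":0}]}}

```text
time_s: 26.87
ee_pos: [0.6235, -0.254, 0.0639]
ee_rot: [-2.3, -2.139, 0.0]
ft_force: [-0.6, 3.0, -0.4]
width: 0.0175
```

Request:
{"name": "move_arm", "arguments": {"plan": [{"dx":0,"dy":0,"dz":0,"twist":0},{"dx":0,"dy":0,"dz":0,"twist":0},{"dx":0,"dy":0,"dz":0,"twist":0},{"dx":0,"dy":0,"dz":0,"twist":0},{"dx":0,"dy":0,"dz":0,"twist":0}], "claw": 0.1}}

```text
time_s: 27.28
ee_pos: [0.6237, -0.2544, 0.0645]
ee_rot: [2.3, 2.139, -0.0]
ft_force: [-0.2, -0.7, 0.7]
width: 0.0383
```

Run:
```python
from look import *
goto(.6213,-.27,.068); p=sensors.observe()['ee_pos']; print(st(p))
```

```text
pos [ 0.6237 -0.2544  0.0645] t 27.2833 yaw(toolx) 85.8 q7 0.53 shift cm [-1.57 -0.12 -0.35] w 0.0383 F [-0.2 -0.7  0.7] M [-0.04 -0.01 -0.02]
(np.float64(-0.0166), np.float64(0.0546))
```

Request:
{"name": "move_arm", "arguments": {"plan": [{"dx":0,"dy":0,"dz":-2,"twist":0},{"dx":0,"dy":0,"dz":-5,"twist":0},{"dx":0,"dy":0,"dz":-9,"twist":0},{"dx":0,"dy":0,"dz":-13,"twist":0},{"dx":4,"dy":0,"dz":-15,"twist":0},{"dx":8,"dy":0,"dz":-15,"twist":0},{"dx":12,"dy":0,"dz":-15,"twist":0},{"dx":16,"dy":0,"dz":-15,"twist":0},{"dx":20,"dy":0,"dz":-15,"twist":0},{"dx":23,"dy":0,"dz":-15,"twist":0},{"dx":23,"dy":0,"dz":-15,"twist":0}]}}

```text
time_s: 28.2
ee_pos: [0.6411, -0.0137, 0.2139]
ee_rot: [-2.284, -2.151, -0.006]
ft_force: [0.2, 0.4, -0.4]
width: 0.0386
```

Run:
```python
from look import *
c=cam('scene');t=cam('top')
a=cv2.resize(c['image'][225:365,120:340],None,fx=2,fy=2);b=cv2.resize(t['image'][120:260,250:420],None,fx=2,fy=2)
cv2.imwrite('pics/placed.png',np.hstack([a,b])[:,:,::-1])
g=cv2.cvtColor(t['image'],cv2.COLOR_RGB2HSV)[:,:,2]
ce,s,m=blob((g<70).astype(np.uint8),(335,140,372,240)); print('handleA px',ce,s, 'hx',st(onz(t,*ce,.006+.045)))
spat(t,{'B':(262,225,332,255)}); goto(.421,-.035,.1)
```

```text
handleA px [357.20754717 178.04402516] [345 173  25  11 159] hx (np.float64(-0.0137), np.float64(0.0551))
B [286.3 239.7] [29. 24.] [ 0.4265 -0.0187  0.013 ]
pos [ 0.6404 -0.0224  0.2142] t 28.3 yaw(toolx) 86.1 q7 0.08 shift cm [ -2.76 -21.8   11.42] w 0.0381 F [-0.3 -0.9 -0.6] M [-0.06  0.01  0.03]
```

View pics/placed.png

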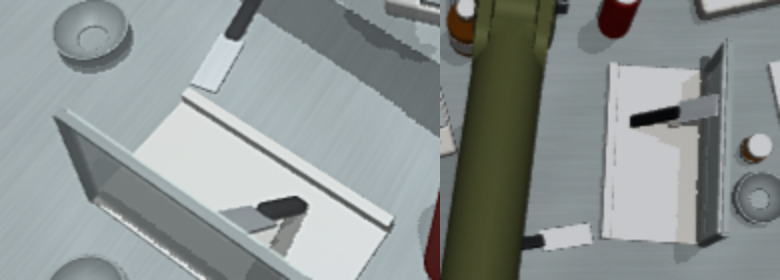

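Run:
```python
from look import *
c=cam('scene');t=cam('top')
for z in(.011,.02): print('foot',z,st(onz(t,345.5,180.5,z)))
for z in(.12,.135,.15): print('tip',z,st(onz(t,389,174,z)))
# scene foot: crop scale 2 origin(120,225)
for z in(.011,.02): print('foot scene',z,st(onz(c,120+302/2,225+206/2,z)))
print('expected foot px if x=-.066', proj(t,np.append(sw(-.066,.054),.011)),proj(c,np.append(sw(-.066,.054),.011)))
```

```text
foot 0.011 (np.float64(-0.0475), np.float64(0.0533))
foot 0.02 (np.float64(-0.0485), np.float64(0.0514))
tip 0.12 (np.float64(0.0774), np.float64(0.0584))
tip 0.135 (np.float64(0.0744), np.float64(0.0549))
tip 0.15 (np.float64(0.0714), np.float64(0.0514))
foot scene 0.011 (np.float64(-0.0449), np.float64(0.057))
foot scene 0.02 (np.float64(-0.0414), np.float64(0.0596))
expected foot px if x=-.066 (np.float64(340.0488128140744), np.float64(180.0282218874776)) (np.float64(275.21608051739776), np.float64(320.23222092436737))
```

Request:
{"name": "move_arm", "arguments": {"plan": [{"dx":-4,"dy":0,"dz":0,"twist":0},{"dx":-8,"dy":0,"dz":0,"twist":0},{"dx":-12,"dy":0,"dz":0,"twist":0},{"dx":-16,"dy":0,"dz":0,"twist":0},{"dx":-20,"dy":-0.1,"dz":0,"twist":0},{"dx":-23.2,"dy":-0.1,"dz":0,"twist":0},{"dx":-23.2,"dy":-0.1,"dz":3,"twist":0},{"dx":-23.2,"dy":-0.1,"dz":6,"twist":0},{"dx":-23.2,"dy":-0.1,"dz":9,"twist":0},{"dx":-23.2,"dy":-0.1,"dz":11,"twist":0},{"dx":-23.2,"dy":-0.1,"dz":11,"twist":0},{"dx":-23.2,"dy":-0.1,"dz":11,"twist":0}]}}

```text
time_s: 29.4
ee_pos: [0.6211, -0.2576, 0.1038]
ee_rot: [-2.302, -2.136, 0.003]
ft_force: [-0.9, 0.3, 0.8]
width: 0.0388
```

Run:
```python
from look import *
goto(.6237,-.2541,.048); p=sensors.observe()['ee_pos']; print(st(p))
```

```text
pos [ 0.6211 -0.2576  0.1038] t 29.4 yaw(toolx) 85.7 q7 0.52 shift cm [0.37 0.24 5.58] w 0.0388 F [-0.9  0.3  0.8] M [-0.01  0.01  0.  ]
(np.float64(-0.0132), np.float64(0.0523))
```

Request:
{"name": "move_arm", "arguments": {"plan": [{"dx":0.4,"dy":0.2,"dz":1.5,"twist":0},{"dx":0.4,"dy":0.2,"dz":3,"twist":0},{"dx":0.4,"dy":0.2,"dz":4.5,"twist":0},{"dx":0.4,"dy":0.2,"dz":5.5,"twist":0},{"dx":0.4,"dy":0.2,"dz":5.5,"twist":0}]}}

```text
time_s: 29.82
ee_pos: [0.623, -0.251, 0.0461]
ee_rot: [-2.297, -2.137, 0.004]
ft_force: [-0.8, 0.2, -0.0]
width: 0.0384
```

Request:
{"name": "move_arm", "arguments": {"plan": [{"dx":0,"dy":0,"dz":0,"twist":0},{"dx":0,"dy":0,"dz":0,"twist":0},{"dx":0,"dy":0,"dz":0,"twist":0},{"dx":0,"dy":0,"dz":0,"twist":0},{"dx":0,"dy":0,"dz":0,"twist":0}], "claw": 1}}

```text
time_s: 30.23
ee_pos: [0.6251, -0.2521, 0.0499]
ee_rot: [2.3, 2.139, 0.001]
ft_force: [0.3, 0.1, -0.4]
width: 0.0188
```

Run:
```python
from look import *
goto(.6237,-.2541,.048); p=sensors.observe()['ee_pos']; print(st(p))
```

```text
pos [ 0.6251 -0.2521  0.0499] t 30.2333 yaw(toolx) 85.9 q7 0.54 shift cm [-0.21 -0.13  0.19] w 0.0188 F [ 0.3  0.1 -0.4] M [ 0.1  -0.04  0.01]
(np.float64(-0.019), np.float64(0.0559))
```

Gripped. Drag it toward the lip.

Request:
{"name": "move_arm", "arguments": {"plan": [{"dx":0.5,"dy":0,"dz":0,"twist":0},{"dx":1.0,"dy":0,"dz":0.1,"twist":0},{"dx":1.5,"dy":0,"dz":0.2,"twist":0},{"dx":2.0,"dy":0,"dz":0.2,"twist":0},{"dx":2.3,"dy":0,"dz":0.2,"twist":0},{"dx":2.3,"dy":0,"dz":0.2,"twist":0}]}}

```text
time_s: 30.73
ee_pos: [0.6279, -0.2293, 0.0491]
ee_rot: [2.297, 2.138, 0.002]
ft_force: [-0.8, -1.6, 4.8]
width: 0.0187
```

Run:
```python
from look import *
goto(.6237,-.2541,.048); p=sensors.observe()['ee_pos']; print(st(p))
```

```text
pos [ 0.6279 -0.2293  0.0491] t 30.7333 yaw(toolx) 85.9 q7 0.5 shift cm [-2.5  -0.24  0.12] w 0.0187 F [-0.8 -1.6  4.8] M [-0.24  0.01 -0.02]
(np.float64(-0.042), np.float64(0.057))
```

Request:
{"name": "move_arm", "arguments": {"plan": [{"dx":0,"dy":0,"dz":0,"twist":0},{"dx":0,"dy":0,"dz":0,"twist":0},{"dx":0,"dy":0,"dz":0,"twist":0},{"dx":0,"dy":0,"dz":0,"twist":0},{"dx":0,"dy":0,"dz":-2,"twist":0},{"dx":0,"dy":0,"dz":-5,"twist":0},{"dx":0,"dy":0,"dz":-9,"twist":0},{"dx":3,"dy":0,"dz":-12,"twist":0},{"dx":7,"dy":0,"dz":-14,"twist":0},{"dx":11,"dy":0,"dz":-14,"twist":0},{"dx":15,"dy":0,"dz":-14,"twist":0},{"dx":18,"dy":0,"dz":-14,"twist":0}], "claw": 0.1}}

```text
time_s: 31.73
ee_pos: [0.6399, -0.0443, 0.1878]
ee_rot: [-2.295, -2.143, -0.004]
ft_force: [0.6, 0.1, -0.4]
width: 0.0387
```

```bash
cat >> look.py <<'E'
def handle(t,c,box):
    g=cv2.cvtColor(t['image'],cv2.COLOR_RGB2HSV)[:,:,2]
    ce,s,m=blob((g<70).astype(np.uint8),box); q=np.argwhere(m); i=q[:,1].argmin(); L=q[q[:,1]<=q[i,1]+1].mean(0)
    print('handle',ce.round(1),s,'foot',st(onz(t,L[1]-.5,L[0],.014)))
def tipx(t,box):
    hs=cv2.cvtColor(t['image'],cv2.COLOR_RGB2HSV); return hs
E
python3 - <<'E'
from look import *
c=cam('scene');t=cam('top')
handle(t,c,(335,165,372,200)); goto(.421,-.035,.1)
g=t['image'].mean(2); print(g[168:184:1,360:396].astype(int)[::2])
np.savez('pics/rawA.npz',s=c['image'],t=t['image'])
E
```

```text
handle [351.9 177.5] [338 173  28   9 179] foot (np.float64(-0.0732), np.float64(0.0574))
pos [ 0.6402 -0.0397  0.1866] t 31.8333 yaw(toolx) 86.5 q7 0.14 shift cm [ -0.9  -21.9    8.68] w 0.0386 F [-0.3  0.6 -0.4] M [ 0.06  0.03 -0.  ]
[[200 200 199 200 200 200 199 200 199 199 195 175 175 175 176 176 175 176
  176 162  77  59  72  92 106 104 121 133  68  73  95 154 142 129 155 151]
 [200 200 200 199 199 199 194 166 162 169 172 157 157 158 145 145 146 147
  147 147 146 145 145 145 143 129 133 139  70  73 105 178 146 152 155 151]
 [200 199 200 200 192 149 143 143 142 144 144 144 145 144 144 145 145 144
  145 145 147 147 148 149 148 146 138 143  70  73 105 178 148 155 155 151]
 [ 23  22  12  12  18  31  91 144 144 144 144 146 147 147 147 146 147 146
  146 147 147 147 147 146 147 144 135 140  70  72 104 172 118 156 156 151]
 [  9   9  10  12  16  28  88 141 142 142 143 144 144 144 144 144 144 143
  143 143 142 143 144 145 144 142 131 125  68  77 121 173 118 157 158 153]
 [  9   9   9   9   9  41 112 142 143 143 143 143 143 143 144 143 143 142
  141 142 143 144 145 146 144 131 136 139  72  77 122 177 141 157 158 154]
 [ 77  87 119 118 122 136 145 146 146 149 155 156 163 155 130 103  91  79
   68  68  74  69  74  77  86  73  72  71  73  78 122 177 143 158 159 153]
 [159  81  82  81  82  85  85  82  81  83  81  80  80  81  81  80  81  81
   80  79  67  60  68  72  83  73  73  73  72  78 122 172 114 159 160 154]]
```

Run:
```python
from look import *
d=np.load('pics/rawA.npz');r0=np.load('pics/raw0.npz'); c=cam('scene');t=cam('top')
for im in(r0['s'],d['s'],c['image']):
    hs=cv2.cvtColor(im,cv2.COLOR_RGB2HSV); ce,s,m=blob((hs[:,:,2]<62).astype(np.uint8),(225,205,262,258)); print('scene handle',ce,s,onz(c,*ce,.010).round(4))
for im in(r0['t'],t['image']):
    hs=cv2.cvtColor(im,cv2.COLOR_RGB2HSV); ce,s,m=blob(((hs[:,:,2]>195)&(hs[:,:,1]<20)).astype(np.uint8),(295,225,332,255)); print('blade',ce,s)
goto(.422,-.040,.15)
```

```text
scene handle [244.52475248 228.04950495] [233 213  22  32 101] [ 0.4184 -0.0151  0.01  ]
scene handle [246.1125  224.86875] [233 213  22  32 160] [ 0.4161 -0.0038  0.01  ]
scene handle [246.37086093 224.70860927] [233 213  22  32 151] [ 0.4164 -0.003   0.01  ]
blade [313.04145078 238.31606218] [300 233  25  12 193]
blade [312.83043478 237.96086957] [300 232  26  13 230]
pos [ 0.6394 -0.048   0.187 ] t 31.9333 yaw(toolx) 86.0 q7 0.14 shift cm [ -0.71 -21.74   3.71] w 0.0385 F [ 0.2 -0.8 -0.1] M [-0.07  0.03 -0.05]
```

Request:
{"name": "move_arm", "arguments": {"plan": [{"dx":0,"dy":-4,"dz":0,"twist":-6},{"dx":0,"dy":-8,"dz":0,"twist":-12.5},{"dx":-0.3,"dy":-12,"dz":0,"twist":-12.5},{"dx":-0.5,"dy":-16,"dz":0,"twist":-12.5},{"dx":-0.7,"dy":-19.5,"dz":2,"twist":-12.5},{"dx":-0.7,"dy":-21.7,"dz":5,"twist":-12.5},{"dx":-0.7,"dy":-21.7,"dz":8,"twist":-12.5},{"dx":-0.7,"dy":-21.7,"dz":10.5,"twist":-12.5},{"dx":-0.7,"dy":-21.7,"dz":12.5,"twist":-12.5},{"dx":-0.7,"dy":-21.7,"dz":12.5,"twist":-12.5},{"dx":-0.7,"dy":-21.7,"dz":12.5,"twist":-12.5}], "claw": -0.3}}

```text
time_s: 32.85
ee_pos: [0.4216, -0.0425, 0.0619]
ee_rot: [-2.057, -2.373, 0.003]
ft_force: [1.3, 0.5, 0.3]
width: 0.0557
```

Run:
```python
from look import *
goto(.422,-.040,.002); print(sensors.observe()['joint_positions'].round(2))
```

```text
pos [ 0.4216 -0.0425  0.0619] t 32.85 yaw(toolx) 98.2 q7 0.18 shift cm [0.24 0.09 5.99] w 0.0557 F [1.3 0.5 0.3] M [-0.01 -0.03 -0.  ]
[-0.6  -0.01  0.64  2.2   0.01  0.96  0.18]
```

Request:
{"name": "move_arm", "arguments": {"plan": [{"dx":0,"dy":0,"dz":2,"twist":0},{"dx":0,"dy":0,"dz":4,"twist":0},{"dx":0,"dy":0,"dz":5.5,"twist":0},{"dx":0,"dy":0,"dz":5.9,"twist":0},{"dx":0,"dy":0,"dz":5.9,"twist":0}]}}

```text
time_s: 33.27
ee_pos: [0.4228, -0.0414, 0.0037]
ee_rot: [2.055, 2.376, -0.001]
ft_force: [-0.3, -0.4, 0.1]
width: 0.0554
```

Request:
{"name": "move_arm", "arguments": {"plan": [{"dx":0,"dy":0,"dz":0,"twist":0},{"dx":0,"dy":0,"dz":0,"twist":0},{"dx":0,"dy":0,"dz":0,"twist":0},{"dx":0,"dy":0,"dz":0,"twist":0},{"dx":0,"dy":0,"dz":0,"twist":0},{"dx":0,"dy":0,"dz":0,"twist":0}], "claw": 1}}

```text
time_s: 33.77
ee_pos: [0.4239, -0.0407, 0.0048]
ee_rot: [2.053, 2.376, 0.004]
ft_force: [-0.5, 0.2, 5.4]
width: 0.0181
```

Run:
```python
from look import *
goto(.422,-.040,.002)
```

```text
pos [ 0.4239 -0.0407  0.0048] t 33.7667 yaw(toolx) 98.3 q7 0.27 shift cm [ 0.1  -0.18  0.28] w 0.0181 F [-0.5  0.2  5.4] M [-0.06  0.27 -0.07]
```

Request:
{"name": "move_arm", "arguments": {"plan": [{"dx":0,"dy":0,"dz":-3,"twist":0},{"dx":0,"dy":0,"dz":-7,"twist":0},{"dx":0,"dy":0,"dz":-11,"twist":0},{"dx":0,"dy":0,"dz":-15,"twist":0},{"dx":0,"dy":0,"dz":-19,"twist":0},{"dx":0,"dy":1,"dz":-22,"twist":0},{"dx":-3.8,"dy":2,"dz":-22,"twist":6},{"dx":-7.5,"dy":3,"dz":-22,"twist":12.5},{"dx":-11.2,"dy":4,"dz":-22,"twist":12.5},{"dx":-15,"dy":5,"dz":-22,"twist":12.5},{"dx":-19,"dy":5.6,"dz":-22,"twist":12.5},{"dx":-22,"dy":5.6,"dz":-22,"twist":12.5}]}}

```text
time_s: 34.77
ee_pos: [0.511, -0.2531, 0.2241]
ee_rot: [2.298, 2.138, -0.0]
ft_force: [0.5, -0.4, 0.0]
width: 0.0181
```

Run:
```python
from look import *
goto(*sw(.003,-.055),.185); p=sensors.observe()['ee_pos']; print(st(p))
```

```text
pos [ 0.511  -0.2531  0.2241] t 34.7667 yaw(toolx) 85.9 q7 0.48 shift cm [-1.26  0.28  3.92] w 0.0181 F [ 0.5 -0.4  0. ] M [0.06 0.06 0.05]
(np.float64(-0.0097), np.float64(-0.0578))
```

Request:
{"name": "move_arm", "arguments": {"plan": [{"dx":-1.2,"dy":0.2,"dz":2,"twist":0},{"dx":-1.2,"dy":0.2,"dz":3.5,"twist":0},{"dx":-1.2,"dy":0.2,"dz":4.3,"twist":0},{"dx":-1.2,"dy":0.2,"dz":5.1,"twist":0},{"dx":-1.2,"dy":0.2,"dz":5.9,"twist":0},{"dx":-1.2,"dy":0.2,"dz":6.7,"twist":0},{"dx":-1.2,"dy":0.2,"dz":7.5,"twist":0},{"dx":-1.2,"dy":0.2,"dz":8.3,"twist":0},{"dx":-1.2,"dy":0.2,"dz":9.1,"twist":0},{"dx":-1.2,"dy":0.2,"dz":9.9,"twist":0},{"dx":-1.2,"dy":0.2,"dz":10.6,"twist":0},{"dx":-1.2,"dy":0.2,"dz":10.6,"twist":0}]}}

```text
time_s: 35.77
ee_pos: [0.5108, -0.2609, 0.1159]
ee_rot: [-2.297, -2.14, -0.0]
ft_force: [0.4, 4.0, 1.4]
width: 0.0177
```

Run:
```python
from look import *
goto(*sw(.003,-.055),.112); p=sensors.observe()['ee_pos']; print(st(p))
c=cam('scene');t=cam('top');np.savez('pics/rawB.npz',s=c['image'],t=t['image'])
a=cv2.resize(c['image'][225:365,120:300],None,fx=2.2,fy=2.2);b=cv2.resize(t['image'][150:290,290:420],None,fx=2.2,fy=2.2)
cv2.imwrite('pics/levB.png',np.hstack([a,b])[:,:,::-1])
```

```text
pos [ 0.5108 -0.2609  0.1159] t 35.7667 yaw(toolx) 85.9 q7 0.58 shift cm [-0.49  0.25  0.39] w 0.0177 F [0.4 4.  1.4] M [ 0.53 -0.24  0.02]
(np.float64(-0.0019), np.float64(-0.0575))
```

View pics/levB.png

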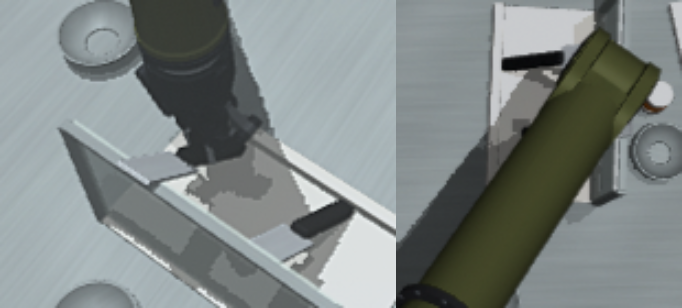

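Run:
```python
from look import *
c=cam('scene');t=cam('top')
for z in(.05,.06,.07): print('foot',z,st(onz(t,349.5,209.5,z)))
for z in(.18,.19,.2): print('tip',z,st(onz(c,120+135/2.2,225+175/2.2,z)))
```

```text
foot 0.05 (np.float64(-0.0353), np.float64(-0.0516))
foot 0.06 (np.float64(-0.0365), np.float64(-0.0532))
foot 0.07 (np.float64(-0.0377), np.float64(-0.0548))
tip 0.18 (np.float64(0.0792), np.float64(-0.0647))
tip 0.19 (np.float64(0.0824), np.float64(-0.0597))
tip 0.2 (np.float64(0.0855), np.float64(-0.0546))
```

Request:
{"name": "move_arm", "arguments": {"plan": [{"dx":1,"dy":0,"dz":-0.2,"twist":0},{"dx":2,"dy":0,"dz":-0.2,"twist":0},{"dx":2.8,"dy":0,"dz":0,"twist":0},{"dx":2.8,"dy":0,"dz":1.5,"twist":0},{"dx":2.8,"dy":0,"dz":3,"twist":0},{"dx":2.8,"dy":0,"dz":4.5,"twist":0},{"dx":2.8,"dy":0,"dz":5.5,"twist":0},{"dx":2.8,"dy":0,"dz":6.0,"twist":0},{"dx":2.8,"dy":0,"dz":6.0,"twist":0}]}}

```text
time_s: 36.72
ee_pos: [0.5135, -0.2358, 0.0588]
ee_rot: [2.3, 2.138, -0.0]
ft_force: [-1.8, -1.2, 9.5]
width: 0.0178
```

Run:
```python
from look import *
goto(*sw(-.035,-.055),.05); p=sensors.observe()['ee_pos']; print(st(p))
```

```text
pos [ 0.5135 -0.2358  0.0588] t 36.7167 yaw(toolx) 85.8 q7 0.57 shift cm [0.78 0.16 0.88] w 0.0178 F [-1.8 -1.2  9.5] M [-0.14  0.59  0.05]
(np.float64(-0.0272), np.float64(-0.0566))
```

Request:
{"name": "move_arm", "arguments": {"plan": [{"dx":0,"dy":0,"dz":-0.6,"twist":0},{"dx":0.4,"dy":0,"dz":-0.6,"twist":0},{"dx":0.8,"dy":0,"dz":-0.6,"twist":0},{"dx":0.8,"dy":0,"dz":-0.6,"twist":0}]}}

```text
time_s: 37.05
ee_pos: [0.514, -0.2308, 0.0646]
ee_rot: [2.296, 2.134, -0.005]
ft_force: [-0.4, -9.1, 1.3]
width: 0.0176
```

Run:
```python
from look import *
goto(*sw(-.035,-.055),.05); p=sensors.observe()['ee_pos']; print(st(p))
c=cam('scene');t=cam('top')
a=cv2.resize(c['image'][225:345,150:290],None,fx=2.8,fy=2.8);b=cv2.resize(t['image'][160:280,310:420],None,fx=2.8,fy=2.8)
cv2.imwrite('pics/plB.png',np.hstack([a,b])[:,:,::-1])
g=cv2.cvtColor(t['image'],cv2.COLOR_RGB2HSV)[:,:,2]; print(g[200:222:2,332:360])
```

```text
pos [ 0.514  -0.2308  0.0646] t 37.05 yaw(toolx) 85.8 q7 0.55 shift cm [0.29 0.15 1.46] w 0.0176 F [-0.4 -9.1  1.3] M [-2.43  0.14 -0.04]
(np.float64(-0.0321), np.float64(-0.0565))
[[ 70 127 126 128 126 105 127 126 126 116  48  29  34  38  43  46  48  51
   52  55  55  57  60  62  61  62  64  64]
 [ 76 129 126 127 120  69  84  82  61  25  31  36  41  44  47  49  51  54
   54  56  59  61  61  62  63  63  63  64]
 [ 78 131 127 127 120  85  82  61  27  33  38  42  46  47  50  51  54  55
   57  59  61  61  62  63  64  64  65  65]
 [ 78 127 126 129 136 114  49  29  35  38  43  46  49  50  52  54  55  57
   60  60  62  63  63  64  64  64  64  66]
 [ 88 126 126 126 108  34  32  37  41  44  46  50  51  53  54  56  57  61
   62  62  63  64  64  65  65  64  66  65]
 [ 84  90  86  65  29  34  38  42  45  47  50  52  54  54  57  59  61  61
   63  63  63  64  64  65  65  65  66  66]
 [ 77  79  39  31  35  41  44  46  49  51  53  54  56  57  61  60  61  62
   63  64  64  64  65  65  65  66  66  65]
 [ 61  29  33  37  41  43  47  50  51  53  54  56  58  60  61  62  63  64
   64  64  64  65  65  65  65  66  65  65]
 [ 29  34  39  43  45  48  50  51  54  55  57  59  61  61  63  63  63  63
   63  65  66  65  66  66  65  65  64  63]
 [ 37  39  45  47  47  50  54  55  56  57  60  60  62  62  63  64  65  63
   65  65  66  65  66  65  64  64  63  63]
 [ 41  45  47  50  51  54  56  56  60  60  62  62  64  63  65  63  64  64
   65  66  66  66  66  64  63  63  62  61]]
```

Request:
{"name": "move_arm", "arguments": {"plan": [{"dx":-0.6,"dy":0,"dz":0.2,"twist":0},{"dx":-0.6,"dy":0,"dz":0.5,"twist":0},{"dx":-0.6,"dy":0,"dz":0.5,"twist":0}]}}

```text
time_s: 37.4
ee_pos: [0.5136, -0.2354, 0.0595]
ee_rot: [2.299, 2.135, -0.002]
ft_force: [-2.1, -5.4, 8.8]
width: 0.0176
```

Run:
```python
from look import *
goto(*sw(-.035,-.055),.05); p=sensors.observe()['ee_pos']; print(st(p))
```

```text
pos [ 0.5136 -0.2354  0.0595] t 37.4 yaw(toolx) 85.8 q7 0.57 shift cm [0.75 0.16 0.95] w 0.0176 F [-2.1 -5.4  8.8] M [-1.12  0.49  0.06]
(np.float64(-0.0275), np.float64(-0.0565))
```

Foot is on the base and against the lip. Release and withdraw.

Request:
{"name": "move_arm", "arguments": {"plan": [{"dx":0,"dy":0,"dz":-0.3,"twist":0},{"dx":0,"dy":0,"dz":-0.3,"twist":0},{"dx":0,"dy":0,"dz":-0.3,"twist":0},{"dx":0,"dy":0,"dz":-0.3,"twist":0},{"dx":0,"dy":0,"dz":-2,"twist":0},{"dx":0,"dy":0,"dz":-5,"twist":0},{"dx":0,"dy":0,"dz":-9,"twist":0},{"dx":3,"dy":0,"dz":-13,"twist":0},{"dx":7,"dy":0,"dz":-14,"twist":0},{"dx":11,"dy":1,"dz":-14,"twist":0},{"dx":15,"dy":3,"dz":-14,"twist":0},{"dx":19,"dy":5,"dz":-14,"twist":0}], "claw": 0.1}}

```text
time_s: 38.4
ee_pos: [0.5714, -0.0534, 0.1991]
ee_rot: [-2.298, -2.14, -0.005]
ft_force: [0.4, -1.0, 0.1]
width: 0.0388
```

Request:
{"name": "move_arm", "arguments": {"plan": [{"dx":4,"dy":1,"dz":-1,"twist":0},{"dx":8,"dy":2,"dz":-2,"twist":0},{"dx":12,"dy":3,"dz":-3,"twist":0},{"dx":14,"dy":3,"dz":-3,"twist":0},{"dx":14,"dy":3,"dz":-3,"twist":0},{"dx":14,"dy":3,"dz":-3,"twist":0},{"dx":14,"dy":3,"dz":-3,"twist":0}]}}

```text
time_s: 38.98
ee_pos: [0.6106, 0.0802, 0.2278]
ee_rot: [-2.301, -2.139, 0.002]
ft_force: [-0.1, -1.2, 0.7]
width: 0.0385
```

Run:
```python
from look import *
goto(0.5,0.1,.2)
c=cam('scene');t=cam('top');np.savez('pics/rawC.npz',s=c['image'],t=t['image'])
handle(t,c,(333,165,372,200));handle(t,c,(333,200,372,235))
a=cv2.resize(c['image'],None,fx=1,fy=1)[80:380,110:470];b=cv2.resize(t['image'][130:250,250:410],None,fx=2.5,fy=2.5)
cv2.imwrite('pics/final.png',np.hstack([a,b])[:,:,::-1])
```

```text
pos [0.6106 0.0802 0.2278] t 38.9833 yaw(toolx) 85.8 q7 -0.09 shift cm [  1.17 -11.17   2.79] w 0.0385 F [-0.1 -1.2  0.7] M [-0.    0.01 -0.01]
handle [351.9 177.5] [338 173  28   9 179] foot (np.float64(-0.0732), np.float64(0.0574))
handle [351.  211.1] [337 207  28   9 176] foot (np.float64(-0.0721), np.float64(-0.0575))
```

View pics/final.png

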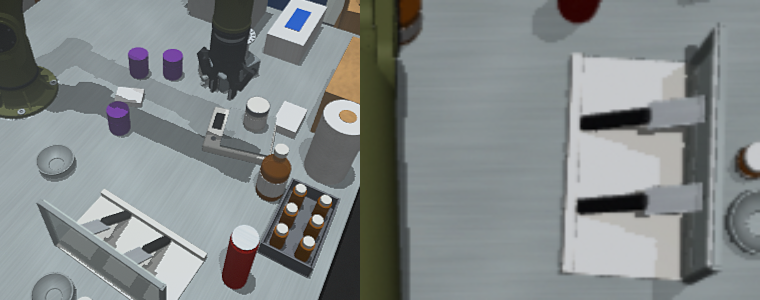

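Run:
```python
from look import *
d=np.load('pics/rawC.npz'); c=cam('scene');t=cam('top')
for n,k,im in(('scene',c,d['s']),('top',t,d['t'])):
    a=im[150:260,300:430] if n=='scene' else im[130:230,180:300]
    globals()['i'+n]=cv2.resize(a,(400,int(400*a.shape[0]/a.shape[1])),interpolation=cv2.INTER_CUBIC)
h=min(iscene.shape[0],itop.shape[0]); cv2.imwrite('pics/tub2.png',np.hstack([iscene[:h],itop[:h]])[:,:,::-1])
for z in(.078,.12): print(z,onz(c,367,187,z))
```

```text
0.078 [0.65864264 0.22738177 0.078     ]
0.12 [0.66886323 0.18727281 0.12      ]
```

Request:
{"name": "move_arm", "arguments": {"plan": [{"dx":-4,"dy":-1,"dz":0,"twist":0},{"dx":-8,"dy":-2,"dz":0,"twist":0},{"dx":-12,"dy":-4,"dz":0,"twist":0},{"dx":-14,"dy":-6,"dz":0,"twist":0},{"dx":-14,"dy":-6,"dz":0,"twist":0},{"dx":-14,"dy":-6,"dz":0,"twist":0}]}}

```text
time_s: 39.68
ee_pos: [0.5401, -0.0568, 0.2288]
ee_rot: [-2.305, -2.133, -0.004]
ft_force: [0.2, 0.7, -0.3]
width: 0.0385
```

Run:
```python
from look import *
c=cam('scene');t=cam('top')
def go(k,u,v,n):
    hs=cv2.cvtColor(k['image'],cv2.COLOR_RGB2HSV); m=((hs[:,:,2]>180)&(hs[:,:,1]<25)).astype(np.uint8)
    b=(u-25,v-22,u+22,v+22); mm=np.zeros_like(m); mm[b[1]:b[3],b[0]:b[2]]=m[b[1]:b[3],b[0]:b[2]]
    _,_,s,ce=cv2.connectedComponentsWithStats(mm)
    for a,e in zip(s[1:],ce[1:]):
        if a[4]>60: print(n,a,e.round(1),'z.12',onz(k,*e,.12).round(4),'z.078',onz(k,*e,.078).round(4))
go(c,367,192,'scene'); u,v=map(int,proj(t,(.669,.187,.12))); print(u,v); go(t,u,v,'top')
goto(0.5,0.1,.2)
hs=cv2.cvtColor(t['image'],cv2.COLOR_RGB2HSV); np.set_printoptions(linewidth=250)
print(hs[v-18:v+20:2,u-22:u+22,2])
```

```text
scene [357 177  23  16 284] [367.9 184.4] z.12 [0.6672 0.1971 0.12  ] z.078 [0.6569 0.2378 0.078 ]
221 162
top [196 140  13  19 229] [201.7 148.4] z.12 [0.7161 0.2493 0.12  ] z.078 [0.7277 0.2555 0.078 ]
top [209 155  18  17 233] [217.5 162.7] z.12 [0.6679 0.1983 0.12  ] z.078 [0.6783 0.2033 0.078 ]
pos [ 0.5415 -0.0536  0.2286] t 39.7833 yaw(toolx) 85.9 q7 0.05 shift cm [15.02 -5.25  2.87] w 0.038 F [ 0.7 -0.5 -0.5] M [ 0.07 -0.05  0.01]
[[202 202 202 202 201 201 201 202 201 184  81 143 144 143 144 144 145 144 145 145 145 146 146 146 147 147 149 150 149 149 149 149 149 149 148 149 148 148 148 147 147 146 146 145]
 [202 201 201 202 201 201 201 202 201 184  82 146 146 146 147 146 147 149 148 148 149 149 149 149 149 149 149 149 149 149 149 148 146 146 146 145 145 144 144 143 143 136 102 136]
 [201 202 201 201 201 201 202 201 202 184  81 143 144 143 143 143 142 143 143 144 144 145 145 145 146 146 146 146 146 145 145 146 145 138 109 126 155 153 157 152 154 152 153 153]
 [202 202 202 201 201 202 201 201 201 184  81 143 144 145 144 146 145 147 147 146 146 146 145 146 146 142 116 122 150 16
[... 2044 characters left out ...]
7 148 148 143 122 120 124 127 125 126 126 114  65  70  71  89  78  53  57  65  66  65  66  62  78 147 152 152 152 152 153 153 153 153 152 152 152 152 153 152 152]
 [145 145 145 145 144 145 142 118 111 148 128 126 126 126 125 125 117  94  57  58  55  58  55  60  73 125 148 152 153 151 152 151 151 150 149 152 150 150 150 152 153 153 154 153]
 [142 142 142 142 142 144 140 120 119 119 126 123 123 122 122 123 124 124 126 127 126 125 129 150 149 149 149 149 149 149 148 150 152 153 153 151 153 152 151 149 149 150 150 150]
 [141 142 142 142 142 142 142 138 116 117 167 149 145 129 143 124 125 126 130 147 147 147 150 150 151 151 152 151 152 152 152 151 149 149 150 150 149 148 151 152 152 153 154 155]]
```

The tub is still upright on the pan but has been knocked ~33 mm off centre (both views agree: (0.667,0.198)); I'll move it back.

Request:
{"name": "move_arm", "arguments": {"plan": [{"dx":4,"dy":1.6,"dz":0,"twist":0},{"dx":8,"dy":3.2,"dz":0,"twist":0},{"dx":11.8,"dy":4.8,"dz":0,"twist":0},{"dx":15.6,"dy":6.4,"dz":0,"twist":0},{"dx":19.4,"dy":8,"dz":0,"twist":0},{"dx":23,"dy":9.6,"dz":0,"twist":0},{"dx":26,"dy":10.8,"dz":0,"twist":0},{"dx":26,"dy":10.8,"dz":2,"twist":0},{"dx":26,"dy":10.8,"dz":4,"twist":0},{"dx":26,"dy":10.8,"dz":4,"twist":0},{"dx":26,"dy":10.8,"dz":4,"twist":0}], "claw": -1}}

```text
time_s: 40.7
ee_pos: [0.6667, 0.1986, 0.1863]
ee_rot: [-2.297, -2.141, 0.005]
ft_force: [0.1, 0.1, 0.9]
width: 0.0858
```

Run:
```python
from look import *
goto(0.6675,0.1977,.067)
```

```text
pos [0.6667 0.1986 0.1863] t 40.7 yaw(toolx) 86.0 q7 -0.2 shift cm [-0.07  0.12 11.93] w 0.0858 F [0.1 0.1 0.9] M [-0.02  0.01  0.  ]
```

Request:
{"name": "move_arm", "arguments": {"plan": [{"dx":0,"dy":0.1,"dz":3,"twist":0},{"dx":0,"dy":0.1,"dz":6,"twist":0},{"dx":0,"dy":0.1,"dz":9,"twist":0},{"dx":0,"dy":0.1,"dz":11,"twist":0},{"dx":0,"dy":0.1,"dz":11.8,"twist":0},{"dx":0,"dy":0.1,"dz":11.8,"twist":0}]}}

```text
time_s: 41.2
ee_pos: [0.6679, 0.1973, 0.0693]
ee_rot: [-2.299, -2.139, 0.003]
ft_force: [-0.6, 1.0, 0.5]
width: 0.0855
```

Request:
{"name": "move_arm", "arguments": {"plan": [{"dx":0,"dy":0,"dz":0,"twist":0},{"dx":0,"dy":0,"dz":0,"twist":0},{"dx":0,"dy":0,"dz":0,"twist":0},{"dx":0,"dy":0,"dz":0,"twist":0},{"dx":0,"dy":0,"dz":0,"twist":0},{"dx":0,"dy":0,"dz":0,"twist":0},{"dx":0,"dy":0,"dz":-1,"twist":0},{"dx":-1.5,"dy":-0.2,"dz":-1.3,"twist":0},{"dx":-3,"dy":-0.3,"dz":-1.3,"twist":0},{"dx":-3.2,"dy":-0.3,"dz":-1.3,"twist":0},{"dx":-3.2,"dy":-0.3,"dz":-1.3,"twist":0}], "claw": 1}}

```text
time_s: 42.12
ee_pos: [0.6631, 0.1615, 0.0832]
ee_rot: [2.305, 2.134, -0.002]
ft_force: [0.8, -0.7, -2.9]
width: 0.0591
```

Run:
```python
from look import *
goto(0.6625,0.165,.067)
```

```text
pos [0.6631 0.1615 0.0832] t 42.1167 yaw(toolx) 85.6 q7 -0.12 shift cm [ 0.35 -0.08  1.62] w 0.0591 F [ 0.8 -0.7 -2.9] M [ 0.05  0.03 -0.04]
```

Request:
{"name": "move_arm", "arguments": {"plan": [{"dx":0.3,"dy":0,"dz":0.6,"twist":0},{"dx":0.3,"dy":0,"dz":1.1,"twist":0},{"dx":0.3,"dy":0,"dz":1.4,"twist":0},{"dx":0.3,"dy":0,"dz":1.5,"twist":0},{"dx":0.3,"dy":0,"dz":1.5,"twist":0}]}}

```text
time_s: 42.53
ee_pos: [0.6633, 0.1698, 0.0729]
ee_rot: [-2.296, -2.14, -0.001]
ft_force: [-9.4, -1.5, 25.8]
width: 0.0586
```

Run:
```python
from look import *
goto(0.6625,0.165,.067)
```

```text
pos [0.6633 0.1698 0.0729] t 42.5333 yaw(toolx) 86.0 q7 -0.12 shift cm [-0.49 -0.05  0.59] w 0.0586 F [-9.4 -1.5 25.8] M [-0.36  3.07  0.09]
```

Request:
{"name": "move_arm", "arguments": {"plan": [{"dx":-0.2,"dy":0,"dz":-0.3,"twist":0},{"dx":-0.2,"dy":0,"dz":-0.4,"twist":0},{"dx":-0.2,"dy":0,"dz":-0.4,"twist":0}]}}

```text
time_s: 42.78
ee_pos: [0.6638, 0.1681, 0.0731]
ee_rot: [-2.298, -2.141, -0.003]
ft_force: [-1.6, 0.9, 7.9]
width: 0.059
```

Request:
{"name": "move_arm", "arguments": {"plan": [{"dx":0,"dy":0,"dz":0,"twist":0},{"dx":0,"dy":0,"dz":0,"twist":0},{"dx":0,"dy":0,"dz":0,"twist":0},{"dx":0,"dy":0,"dz":0,"twist":0},{"dx":0,"dy":0,"dz":0,"twist":0},{"dx":0,"dy":0,"dz":0,"twist":0},{"dx":0,"dy":0,"dz":-3,"twist":0},{"dx":0,"dy":0,"dz":-6,"twist":0},{"dx":0,"dy":0,"dz":-10,"twist":0},{"dx":0,"dy":0,"dz":-14,"twist":0},{"dx":0,"dy":0,"dz":-16,"twist":0},{"dx":-3,"dy":-1,"dz":-16,"twist":0}], "claw": -1}}

```text
time_s: 43.78
ee_pos: [0.6549, 0.1451, 0.238]
ee_rot: [2.288, 2.149, 0.019]
ft_force: [-0.2, 0.9, -1.1]
width: 0.0854
```

Request:
{"name": "move_arm", "arguments": {"plan": [{"dx":-4,"dy":-2,"dz":0,"twist":0},{"dx":-8,"dy":-4,"dz":0,"twist":0},{"dx":-12,"dy":-6,"dz":0,"twist":0},{"dx":-16,"dy":-8,"dz":0,"twist":0},{"dx":-19,"dy":-10,"dz":0,"twist":0},{"dx":-19,"dy":-10,"dz":0,"twist":0},{"dx":-19,"dy":-10,"dz":0,"twist":0},{"dx":-19,"dy":-10,"dz":0,"twist":0}]}}

```text
time_s: 44.45
ee_pos: [0.5381, -0.0445, 0.2327]
ee_rot: [-2.301, -2.139, -0.003]
ft_force: [-0.1, 1.7, -0.0]
width: 0.0853
```

Run:
```python
from look import *
c=cam('scene');t=cam('top'); pos=sensors.observe()['ee_pos']; print(pos)
def go(k,n):
    u,v=map(int,proj(k,(.663,.165,.12))); hs=cv2.cvtColor(k['image'],cv2.COLOR_RGB2HSV); m=((hs[:,:,2]>180)&(hs[:,:,1]<25)).astype(np.uint8)
    _,_,s,ce=cv2.connectedComponentsWithStats(m)
    for a,e in zip(s[1:],ce[1:]):
        if a[4]>60 and np.hypot(*(e-(u,v)))<25: print(n,a,e.round(1),'z.12',onz(k,*e,.12).round(4))
go(c,'scene');go(t,'top')
handle(t,c,(333,165,372,200));handle(t,c,(333,200,372,235))
# tips: profile along blade middle rows, and wall
g=t['image'].mean(2).astype(int); print(g[175,362:396],g[209,362:396])
# mill pointer dark pixels on ring top / drawer front, scene
C=np.array([.512,.416])
prof=[]
for a in range(0,360,5):
    p=proj(t,np.append(C+.024*np.array([np.cos(np.radians(a)),np.sin(np.radians(a))]),.176)); prof.append(int(cv2.getRectSubPix(t['image'].mean(2).astype(np.float32),(1,1),p)[0,0]))
print('ring profile (deg 0..355 step5)',prof)
hs=cv2.cvtColor(t['image'],cv2.COLOR_RGB2HSV); ce,s,_=blob(((hs[:,:,2]>150)&(hs[:,:,1]<25)).astype(np.uint8),(175,210,200,245)); print('drawer front px',ce,s)
u=np.array([.4,.916]); print('expected shut front edge px',proj(t,np.append(C-.11*u,.05)),'knob',proj(t,np.append(C-.13*u,.03)))
print('jar/bowl still: diff vs start', np.abs(t['image'][180:235,395:435].astype(int)-np.load('pics/raw0.npz')['t'][180:235,395:435]).mean())
```

```text
[ 0.53858602 -0.04302774  0.23228948]
scene [351 183  23  17 296] [361.6 191. ] z.12 [0.6625 0.1674 0.12  ]
top [218 156  18  17 235] [226.8 163.9] z.12 [0.6635 0.1684 0.12  ]
handle [351.9 177.5] [338 173  28   9 180] foot (np.float64(-0.0732), np.float64(0.0574))
handle [351.  211.1] [337 207  28   9 176] foot (np.float64(-0.0721), np.float64(-0.0575))
[  9  12  20  28  88 142 141 142 142 143 143 143 143 143 143 144 144 143
 143 144 143 143 143 141 132 138  68  71 103 172 117 154 155 152] [ 13  24  42 113 143 143 144 143 144 144 144 144 145 145 145 145 145 146
 146 145 145 143 130 133 137  55  77 119 171 119 159 159 157 143]
ring profile (deg 0..355 step5) [144, 145, 144, 144, 143, 143, 144, 144, 144, 144, 142, 142, 142, 139, 138, 141, 143, 142, 142, 143, 144, 143, 144, 146, 146, 146, 147, 147, 148, 148, 147, 147, 148, 149, 151, 149, 148, 149, 149, 148, 149, 148, 151, 148, 144, 144, 145, 145, 147, 146, 148, 148, 148, 147, 147, 147, 147, 147, 145, 143, 142, 142, 141, 138, 103, 57, 80, 119, 141, 143, 143, 144]
drawer front px [183.21153846 227.98076923] [178 216  12  24  52]
expected shut front edge px (np.float64(184.41212925112094), np.float64(227.83733884527345)) knob (np.float64(190.98261780262746), np.float64(230.84314897716376))
jar/bowl still: diff vs start 3.8422727272727273
```

```bash
python3 -c "
from bench import ticket
print(ticket.hand_in())"
```

```text
the job is handed in; nothing more can be done
None
```

I did the whole job and handed it in at about 44.5 s of robot time. Every last check passed except one inconclusive comparison of the bystanders.

- **Ring:** I turned it clockwise to the hard stop, where the moment rose to about 1.7 N m and the pointer stood near −114°. I then backed it off 80°. In the last picture the pointer reads about −34°, so 80° from touching.
- **Drawer:** I pushed it shut against its stop at about 11 N. The front edge is within about a pixel of where it should be when shut.
- **Tub:** I stood it on the pan. It was later found upright but knocked about 33 mm off the pan's middle, so I picked it up and put it back. Both cameras now put it at (0.663, 0.168), about 3 mm off the middle. That second placing briefly pressed with about 26 N, after which I eased off and released it.
- **Spatulas:** Only two were present. I tilted each over the top of the wall and leaned it in the stand. The first one came to rest with its handle end about 25 mm short of the lip, so I regripped it and dragged it over. The handle ends now measure −73 and −72 mm against the lip. In the top view both blade tips reach the wall, the first measuring about +70 mm and the second judged from the same pixel profile.
- **Bystanders:** I did not go near the jar and bowl. The last picture I viewed showed nothing displaced. A pixel comparison with the start differed slightly (mean 3.8 grey levels), which I put down to shadow; I did not measure their positions again.

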